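Take toddler cup lids apart for boiling

TASK

First take the bent rod from its rest, rake the red valve that fell into the narrow gap between bread bin and biscuit tin out with it, and put the valve in the orange bowls. Then push the white insert up out of every collar that still has one, on the push-out stand, without turning a collar over, and lay the inserts flat on the steel plate. Finish with all collars lying flat in the white drawer, the rod back on its rest and the stand's post right down.

Things in the scene. Friction and masses are not known exactly. Their poses are not given: they have to be found in the camera images.
- drawer: shallow white drawer, fixed on the worktop, 300 (its x) x 360 (its y) mm outside, walls 8 mm thick and 42 mm high; its ribbed grey lining is the inner floor, 11 mm above the worktop. Origin: centre of its underside, on the worktop. A small wooden spoon lies loose on the lining along the +y side; it may be touched
- collar_blue_center (a point): centre of the blue screw collar of a cup lid: an open ring 62 mm outside diameter, 52 mm bore, 24 mm high, 40 g, z up; at its lower end an inward lip 4 mm thick leaves a hole 38 mm wide. The point lies on its axis, 12 mm above its underside. Collars start lying in the drawer
- collar_green_center (a point): centre of the green screw collar of a cup lid: an open ring 62 mm outside diameter, 52 mm bore, 24 mm high, 40 g, z up; at its lower end an inward lip 4 mm thick leaves a hole 38 mm wide. The point lies on its axis, 12 mm above its underside. Collars start lying in the drawer
- collar_yellow_center (a point): centre of the yellow screw collar of a cup lid: an open ring 62 mm outside diameter, 52 mm bore, 24 mm high, 40 g, z up; at its lower end an inward lip 4 mm thick leaves a hole 38 mm wide. The point lies on its axis, 12 mm above its underside. Collars start lying in the drawer
- insert_blue_center (a point): centre of the loose white insert of the blue collar: a disc 48 mm in diameter, 10 mm thick, 30 g, z up. It starts lying on the collar's lip with its top 10 mm below the collar's rim, too deep to grip; absent if that collar is already empty. The point lies 5 mm above its underside
- insert_green_center (a point): centre of the loose white insert of the green collar: a disc 48 mm in diameter, 10 mm thick, 30 g, z up. It starts lying on the collar's lip with its top 10 mm below the collar's rim, too deep to grip; absent if that collar is already empty. The point lies 5 mm above its underside
- insert_yellow_center (a point): centre of the loose white insert of the yellow collar: a disc 48 mm in diameter, 10 mm thick, 30 g, z up. It starts lying on the collar's lip with its top 10 mm below the collar's rim, too deep to grip; absent if that collar is already empty. The point lies 5 mm above its underside
- seat (a point): push-out stand, a fixed white block 100 (its x) x 160 (its y) mm and 50 mm high: this point is on the flat top of the block (50 mm above the worktop), on the axis of its steel post, in the middle of a grey disc 80 mm wide on which a collar is set down. The stand's long side is the y axis; the red paddle is on the -y side
- post (a joint): height in m by which the stand's steel post (28 mm in diameter) is raised: 0 = down (its top 1.5 mm above the block), 0.033 = fully up (its top 34.5 mm above the block, so an insert is lifted with its underside 10 mm above the rim of a collar standing there). It is geared 1:1 to the paddle: the paddle pushed down raises the post, the post pushed down raises the paddle. Friction of about 2 N, no spring: it stays where it is left
- paddle_top (a point): middle of the top face of the stand's red paddle, 50 x 34 mm, which slides vertically: 38 mm above the block's top when the post is down, 5 mm above it when the post is fully up. It stands 85 mm from the post's axis, towards the stand's -y
- nook: a steel bread bin (on its +y side) and a green biscuit tin (-y side), fixed, 75 mm high, standing 30 mm apart with the far end of the gap closed off. Origin: on the worktop in the middle of the gap's open mouth; x points into the gap, which is 150 mm long and has the bare worktop as its floor; bin and tin reach 115 and 105 mm to the sides
- valve_center (a point): centre (7 mm above its underside) of the loose red valve, a rounded block 30 (its x) x 18 (its y) x 14 mm high, 15 g. It starts lying in the gap, its long side about along the gap, at least 30 mm of free floor behind it
- rod_grip (a point): middle of the wooden crossbar of the bent rod: bar 12 x 12 mm, 120 mm long along the rod's y. Below it a steel leg 8 mm thick goes down and ends in a bent foot 20 mm wide along the rod's y, 8 mm thick, whose underside is 124 mm below this point and which is centred under it. 70 g. At the start the bar lies in the rest's notches and the leg hangs free between the posts
- rest: fixed wooden rest for the rod: two posts 12 mm thick, centres 86 mm apart along its y, whose tops have notches 22 mm wide (across its x) and 15 mm deep with floors 135 mm above the worktop; the bar lies in them along the rest's y, its middle 141 mm above the worktop. Origin: centre of its underside, on the worktop
- plate: loose stainless plate, 190 mm wide, flat floor 3 mm thick and about 160 mm wide, raised rim 14 mm high. Origin: centre of its underside
- bowls: two nested orange bowls, stuck together as one loose thing: inside width 112 mm at the rim, 45 mm high, inner floor 6 mm above the underside. Origin: centre of the underside
- rod_foot (a point): middle of the bent rod's foot, 4 mm above its underside and 120 mm below point rod_grip; axes as rod_grip
Things that resemble listed ones, but are neither listed nor needed, are in the scene too. Leave any brown or turquoise look-alike of the part that bears insert_blue_center alone.

How it is judged (in metres and radians):
On the way, in this order (a step that is already met when the one before it is completed fails the run):
1. the rod's foot is down in the gap and touches the valve there (x of each of rod_foot, valve_center in the frame of nook above 0 m and height (world z) of rod_foot below 0.03 m and contact force between rod and valve above 0.01 N), for 0.02 s.
2. the valve is out of the gap, on the worktop in front of the mouth (x of valve_center in the frame of nook below -0.015 m and height (world z) of valve_center below 0.03 m), for 0.1 s.
3. the valve lies in the orange bowls (horizontal distance between valve_center and bowls below 0.05 m and height (world z) of valve_center below 0.045 m), for 0.2 s.
4. an insert stands on the raised post, above its collar (((horizontal distance between insert_blue_center and seat below 0.015 m and height (world z) of insert_blue_center above 0.078 m and height (world z) of collar_blue_center below 0.068 m and horizontal distance between collar_blue_center and seat below 0.02 m and value of joint post above 0.025 m) or (horizontal distance between insert_green_center and seat below 0.015 m and height (world z) of insert_green_center above 0.078 m and height (world z) of collar_green_center below 0.068 m and horizontal distance between collar_green_center and seat below 0.02 m and value of joint post above 0.025 m) or (horizontal distance between insert_yellow_center and seat below 0.015 m and height (world z) of insert_yellow_center above 0.078 m and height (world z) of collar_yellow_center below 0.068 m and horizontal distance between collar_yellow_center and seat below 0.02 m and value of joint post above 0.025 m))), for 0.2 s.
At the end, for the whole second after the job is handed in: inserts flat (0.3 rad) on the plate within 75 mm of its centre; all collars flat and right way up on the drawer floor; valve in the bowls within 50 mm of their axis; rod's bar in its rest's notches, centred within 30 mm; post down within 4 mm (all of step 3 and horizontal distance between each of insert_blue_center, insert_green_center, insert_yellow_center and plate below 0.075 m and height (world z) of each of insert_blue_center, insert_green_center, insert_yellow_center below 0.035 m and angle between each of insert_blue_center, insert_green_center, insert_yellow_center, bowls's own z axis and vertical below 0.3 rad and x of collar_blue_center in the frame of drawer between -0.142 and 0.142 m and y of collar_blue_center in the frame of drawer between -0.172 and 0.172 m and z of each of collar_blue_center, collar_green_center, collar_yellow_center in the frame of drawer below 0.032 m and angle between each of collar_blue_center, collar_green_center, collar_yellow_center's own z axis and vertical below 0.2 rad and x of collar_green_center in the frame of drawer between -0.142 and 0.142 m and y of collar_green_center in the frame of drawer between -0.172 and 0.172 m and x of collar_yellow_center in the frame of drawer between -0.142 and 0.142 m and y of collar_yellow_center in the frame of drawer between -0.172 and 0.172 m and x of rod_grip in the frame of rest between -0.012 and 0.012 m and y of rod_grip in the frame of rest between -0.03 and 0.03 m and z of rod_grip in the frame of rest between 0.135 and 0.15 m and value of joint post below 0.004 m); the robot touches nothing.
It fails at once if a collar is turned over (angle between any of collar_blue_center, collar_green_center, collar_yellow_center's own z axis and vertical above 1.4 rad).
Of insert_blue, insert_green, insert_yellow only 2 to 3 are there at a start; the rules pass over those that are not, and their reading is None.
At some moment in a run one of collar_blue, collar_green, collar_yellow may be knocked a few centimetres aside while the robot is not near it.
It also fails if it takes over 210 s, if anything falls off the work surface, if the arm or the gripper's body presses on something with over 40 N, if the wrist force passes 120 N, or if a joint passes its speed limit or range.

ROBOT

A 6-joint arm with a two-finger parallel gripper is mounted at the origin on the work surface. World frame = base frame: x ahead of the robot, y to its left, z up, the work surface at z = 0. Lengths are in mm, angles in rad, forces in N, time in s.
With the tool pointing down it reaches from about 300 to 775 mm from the base axis. Payload 14.6 kg.
Tool frame: the origin (TCP) lies at the very end of the fingers, on their centre line; the grasp point (between the pads) lies 19 mm behind it; z points along the fingers, y is the direction in which the jaws open and shut (so a half turn about z gives the same grasp; the last joint's range is limited). The gripper opens to 94 mm and grips with 3 to 60 N. Pads are 16 mm wide; open, the fingers measure 119 mm over their backs; the gripper's body (75 mm by 177 mm) begins 78 mm behind the grasp point.
Start: joints at [-1.31, 0.3, 1.521, -0, 1.321, -0.067], TCP at [177.071, -520.706, 205.446] pointing down, gripper open.
Joint ranges: [-3.03, 3.03], [-0.79, 2.21], [0.23, 2.52], [-1.04, 4.18], [0, 3.07], [-2.55, 2.55]. Speed limits (rad/s): [2.22, 2.22, 2.57, 3.14, 3.14, 3.14].

INTERFACE

Orientations are given as [roll, pitch, yaw] about the fixed x, y, z axes, in that order (R = Rz(yaw) Ry(pitch) Rx(roll)).
In Python, from cell import manip gives the robot as it stands.
- The arm moves only by the shell command python3 -m inch 'ROWS' [FORCE]. ROWS is a JSON object of lists of equal length, an entry for each row: "grip": the opening, from -1 (shut) to 1 (fully open), so that 0 is half open; "travel": the shift along the world's x, y, z in cm, a list of three; "turn": the turn, a rotation vector about the world's x, y, z in degrees, a list of three. A call has 1 to 10 rows; each row is the pose to reach, as a shift and turn from the pose measured when the call began; what a row does not reach only later rows make up. A row lasts 1/8 s, in which the tool goes at most 62.5 mm and 10.7 degrees, less where a joint would pass 70% of its speed; a pose out of reach is approached as far as the arm can. A call with a gripper value outside its range is refused whole. The fingers move at their own pace and stop on an object; FORCE is the grip in N (left out, the last holds). Time passes only in rows, so rows that repeat a pose let the fingers close. It gives the time, the measured TCP pose, the force and the opening at its end, in the units of the state.
- manip.read_state(): the state, without advancing time (a new reading comes with each control period).
- manip.camera(name): name is "scene" or "side" or "wrist"; returns (picture, depth): 420x560x3 uint8, red, green, blue; 420x560 float32, mm along the optical axis (not along the pixel's ray), 0 where there is no reading.
- manip.calibration(name): a dict with "fx", "fy", "cx", "cy" (pixels), "world_from_camera" (4x4, takes a point from camera to world coordinates). Camera axes: x right, y up, looking along -z (the intrinsics and any distortion apply to the point x, -y, -z); pixel columns grow to the right and rows downward; lengths in mm; the calibration is good to about 2 mm. The wrist camera is an equidistant fisheye: a pixel r from the principal point sees the ray r / f radians off the axis. A picture is of the moment at which its call begins: read the wrist's pose just before it. calibration takes no time and is no camera call; for the wrist camera it gives the pose at the moment of the call.
- manip.sign_off(): hands the job in, once; it reports no verdict.
Trained networks look in the newest picture that a camera, given by its name, has taken for a name from the list of things; names that differ only in an ending like _2 or _b are one class to them, and where a whole thing is asked for, a point or a joint stands for the part that bears it (a point fixed in the world has none). Each returns a list of dicts, best first, with "p" (0 to 1); they miss things now and then, are a little off and sometimes report something else, mostly with a low value. They report only what shows in the picture. A call takes as long as a camera call. They do not tell look-alikes from the thing itself.
- manip.look_for(camera, label): "bbox" ([left, top, right, bottom] in pixels, round what is visible of it).
The state is a dict: "clock": time; "joints": joint angles; "qd": joint speeds; "effort": joint torques, N m; "eef_pos": TCP position; "eef_rot": TCP orientation; "wrist_force": force on the tool from outside, world axes, zero at the start; "moment": the same for the moment, N m; "finger_gap": finger opening in mm.
Only numpy, scipy, OpenCV 4.12 (cv2) and the standard library are available. Lean on these libraries where they do the work, as an engineer would, in place of code of your own. Each camera call takes 0.05 s, during which the arm holds its last target.

## Working session

There is one attempt and no reset: what is moved stays moved. The work goes in short steps, Python scripts to look and compute and a shell command to move; the robot and the scene stay as the last step left them, time stands still between calls to the robot, and variables do not carry over. Pictures are saved under pics/ and viewed, and the job is handed in when it is done.

```bash
ls -la; mkdir -p pics
python3 - <<'E'
from cell import manip
import cv2,json
print(manip.read_state())
for n in ("scene","side","wrist"):
    p,d=manip.camera(n); c=manip.calibration(n)
    cv2.imwrite(f"pics/{n}0.png",p[:,:,::-1]); print(n,c)
E
```

```text
total 12
drwxr-xr-x  3 agent agent 4096 Dec  7 14:26 .
drwxr-xr-x 23 root  root  4096 Dec  7 14:26 ..
drwxr-xr-x  2 agent agent 4096 Dec  7 14:26 pics
{'clock': 0.0, 'joints': array([-1.30959052e+00,  3.00460834e-01,  1.52162386e+00, -1.48523997e-06,
        1.32069491e+00, -6.65903760e-02]), 'qd': array([-0.00070181,  0.00178074, -0.00175095,  0.0005762 ,  0.00037901,
       -0.00083745]), 'effort': array([ 1.71060805e-03, -5.31811416e+01, -3.52743316e+01,  7.09033641e-02,
        2.43273930e-02, -7.51823836e-05]), 'eef_pos': array([ 177.00602345, -520.44339992,  204.87386706]), 'eef_rot': array([-3.14040824e+00, -7.75455344e-05,  3.27796507e-01]), 'wrist_force': array([-0.40212244,  0.37000815, -0.96935014]), 'moment': array([-0.03890059,  0.02600948,  0.02830792]), 'finger_gap': 93.93246406147627}
scene {'fx': 432.8093148083417, 'fy': 432.8093148083417, 'cx': 276.85135469858386, 'cy': 212.79558906915852, 'world_from_camera': array([[ 7.15939205e-01, -4.35310276e-01,  5.45835157e-01,
         1.15653272e+03],
       [ 6.98160883e-01,  4.44645178e-01, -5.61125695e-01,
        -5.420
[... 427 characters left out ...]
739344e-01,  7.53933547e-01,
         1.12673268e+03],
       [ 1.72248897e-02,  7.96056384e-01,  6.04977303e-01,
         9.02648836e+02],
       [ 0.00000000e+00,  0.00000000e+00,  0.00000000e+00,
         1.00000000e+00]])}
wrist {'fx': 325.19226210127806, 'fy': 325.19226210127806, 'cx': 281.40374920908204, 'cy': 211.11656519813087, 'world_from_camera': array([[ 3.21210419e-01,  9.21055852e-01,  2.20181708e-01,
         2.41810954e+02],
       [-9.47007738e-01,  3.12520756e-01,  7.42099848e-02,
        -4.99095871e+02],
       [-4.59812945e-04, -2.32350801e-01,  9.72631942e-01,
         3.84164186e+02],
       [ 0.00000000e+00,  0.00000000e+00,  0.00000000e+00,
         1.00000000e+00]])}
```

View pics/scene0.png

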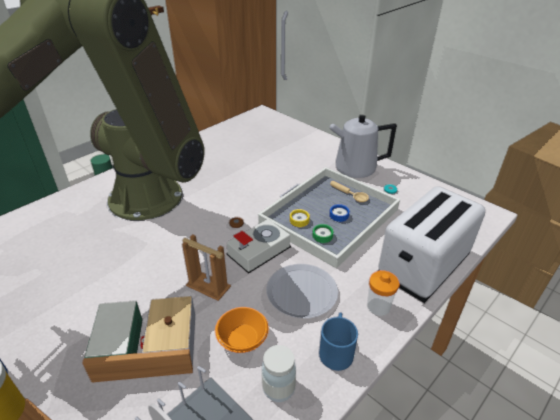

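View pics/side0.png

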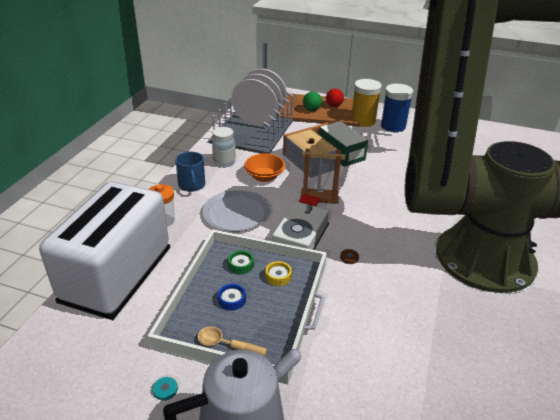

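View pics/wrist0.png

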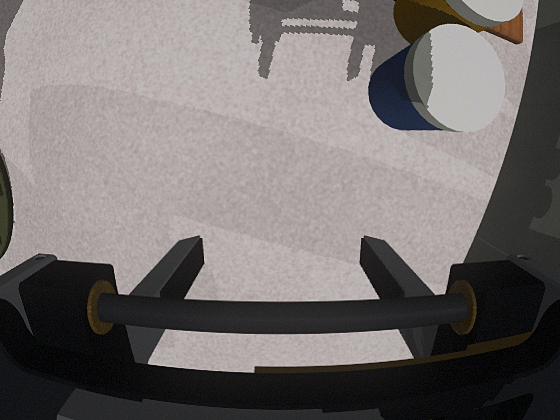

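```bash
cat > h.py <<'E'
import numpy as np,cv2
from cell import manip
def snap(n,save=None):
    c=manip.calibration(n); p,d=manip.camera(n)
    if save: cv2.imwrite(f"pics/{save}.png",p[:,:,::-1])
    return p,d,c
def cloud(d,c):
    v,u=np.mgrid[:d.shape[0],:d.shape[1]].astype(float)
    X=np.stack([(u-c['cx'])/c['fx']*d,-(v-c['cy'])/c['fy']*d,-d],-1)
    M=c['world_from_camera']; return X@M[:3,:3].T+M[:3,3]
def proj(P,c):
    M=c['world_from_camera'];q=(np.atleast_2d(P)-M[:3,3])@M[:3,:3]
    return np.stack([c['cx']+c['fx']*q[:,0]/-q[:,2],c['cy']-c['fy']*q[:,1]/-q[:,2]],-1)
def onplane(u,v,z,c):
    M=c['world_from_camera'];r=M[:3,:3]@np.array([(u-c['cx'])/c['fx'],-(v-c['cy'])/c['fy'],-1.])
    o=M[:3,3];return o+r*(z-o[2])/r[2]
# ortho view: mm per px s, x range,y range; image up = +x, left = +y
def ortho(views,x0,x1,y0,y1,s,zmin=-20,zmax=400,name=None):
    H=int((x1-x0)/s);W=int((y1-y0)/s);img=np.zeros((H,W,3),np.uint8);hm=np.full((H,W),-1e3)
    for p,d,c in views:
        P=cloud(d,c).reshape(-1,3);col=p.reshape(-1,3);ok=(d.reshape(-1)>0)&(P[:,2]>zmin)&(P[:,2]<zmax)
        P=P[ok];col=col[ok];o=np.argsort(P[:,2]);P=P[o];col=col[o]
        r=((x1-P[:,0])/s).astype(int);k=((y1-P[:,1])/s).astype(int)
        ok=(r>=0)&(r<H)&(k>=0)&(k<W)
        for a,b,z,cc in zip(r[ok],k[ok],P[ok,2],col[ok]):
            if z>hm[a,b]: hm[a,b]=z;img[a,b]=cc
    if name: cv2.imwrite(f"pics/{name}.png",img[:,:,::-1])
    return img,hm
E
python3 - <<'E'
from h import *
p,d,c=snap("scene");p2,d2,c2=snap("side")
np.savez("s0.npz",p=p,d=d,p2=p2,d2=d2)
import pickle;pickle.dump((c,c2),open("cal.pkl","wb"))
for n in("scene","side"):
  for l in("drawer","collar_blue_center","insert_blue_center","seat","post","paddle_top","nook","valve_center","rod_grip","rest","plate","bowls","rod_foot"):
    try: print(n,l,[(np.round(r['bbox']).astype(int).tolist(),round(r['p'],2)) for r in manip.look_for(n,l)][:6])
    except Exception as e: print(n,l,e)
ortho([(p,d,c),(p2,d2,c2)],150,950,-550,450,2,name="or0")
a=cv2.resize(p[170:420,80:400],None,fx=2.4,fy=2.4,interpolation=cv2.INTER_CUBIC);cv2.imwrite("pics/sc0z.png",a[:,:,::-1])
b=cv2.resize(p2[70:370,150:400],None,fx=2,fy=2,interpolation=cv2.INTER_CUBIC);cv2.imwrite("pics/si0z.png",b[:,:,::-1])
E
```

```text
scene drawer [([258, 168, 399, 267], 0.85)]
scene collar_blue_center [([293, 210, 308, 222], 0.65), ([328, 205, 349, 223], 0.51), ([262, 228, 270, 234], 0.49)]
scene insert_blue_center [([230, 219, 242, 230], 0.62), ([332, 212, 346, 213], 0.61), ([383, 184, 397, 191], 0.5)]
scene seat [([225, 223, 291, 274], 0.79)]
scene post [([266, 230, 267, 234], 0.56)]
scene paddle_top [([234, 229, 254, 249], 0.71)]
scene nook [([81, 294, 198, 383], 0.76), ([184, 238, 226, 283], 0.36), ([179, 232, 232, 302], 0.29)]
scene valve_center []
scene rod_grip [([187, 237, 226, 282], 0.86), ([294, 212, 306, 217], 0.54)]
scene rest [([259, 167, 399, 266], 0.7), ([180, 234, 229, 304], 0.61)]
scene plate [([265, 264, 340, 317], 0.88), ([333, 204, 348, 224], 0.74)]
scene bowls [([217, 305, 272, 353], 0.65), ([83, 295, 193, 382], 0.52)]
scene rod_foot [([182, 239, 223, 287], 0.83)]
side drawer [([149, 232, 328, 383], 0.68), ([273, 198, 330, 248], 0.16)]
side collar_blue_center [([216, 285, 246, 312], 0.98), ([265, 261, 292, 283], 0.51)]
side insert_blue_center [([153, 374, 177, 400], 0.8), ([338, 250, 356, 267], 0.8), ([222, 292, 240, 301], 0.66)]
side seat [([272, 197, 329, 253], 0.56)]
side post [([303, 153, 345, 193], 0.62), ([292, 228, 304, 232], 0.52)]
side paddle_top [([300, 196, 319, 210], 0.47)]
side nook [([278, 121, 369, 178], 0.73), ([247, 157, 283, 181], 0.36)]
side valve_center []
side rod_grip [([304, 152, 346, 191], 0.61)]
side rest [([302, 150, 341, 202], 0.78), ([280, 119, 367, 176], 0.43)]
side plate [([200, 191, 270, 234], 0.84), ([267, 262, 293, 286], 0.18)]
side bowls [([248, 155, 286, 182], 0.84), ([300, 158, 341, 198], 0.27)]
side rod_foot [([302, 153, 348, 192], 0.88)]
```

View pics/or0.png

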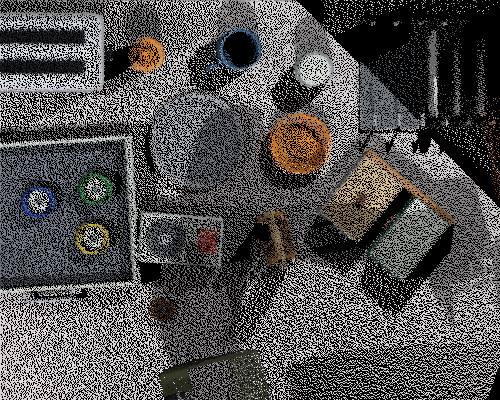

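View pics/sc0z.png

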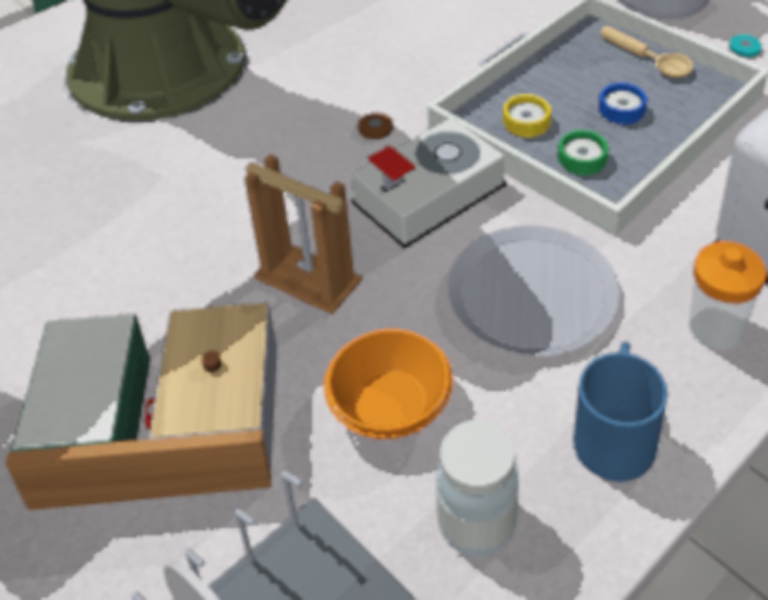

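View pics/si0z.png

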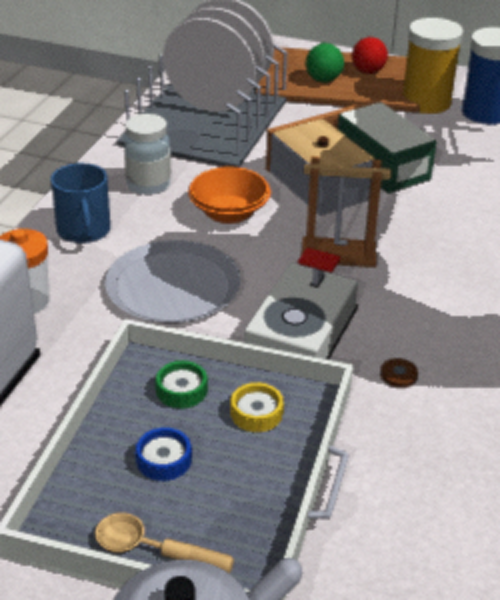

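```bash
cat > m0.py <<'E'
from h import *
import pickle
s=np.load("s0.npz");c,c2=pickle.load(open("cal.pkl","rb"))
A=cloud(s['d'],c).reshape(-1,3);B=cloud(s['d2'],c2).reshape(-1,3)
CA=s['p'].reshape(-1,3).astype(int);CB=s['p2'].reshape(-1,3).astype(int)
def sel(P,C,b,f=None):
    m=(P[:,0]>b[0])&(P[:,0]<b[1])&(P[:,1]>b[2])&(P[:,1]<b[3])&(P[:,2]>b[4])&(P[:,2]<b[5])
    if f is not None:m&=f(C)
    return P[m]
E
python3 - <<'E'
from m0 import *
for n,P,C in(("A",A,CA),("B",B,CB)):
    print(n)
    q=sel(P,C,(300,800,-600,400,-15,15));print(' table z',np.median(q[:,2]),q[:,2].std(), 'by area',[round(float(np.median(sel(P,C,(x-60,x+60,y-60,y+60,-15,15))[:,2])),1) for x,y in((400,0),(600,-300),(300,-200),(700,-50))])
    q=sel(P,C,(420,540,-160,-30,128,170));
    # bar: brownish
    print(' bar n',len(q),np.median(q,0), cv2.minAreaRect(q[:,:2].astype(np.float32)))
    for l,b,f in(("bin/tin top",(350,750,-560,-150,68,82),None),("seat top",(400,560,0,210,44,56),None),("paddle",(400,560,-20,100,70,100),lambda C:(C[:,0]>120)&(C[:,1]<70)),("paddlelow",(400,560,-20,100,52,100),lambda C:(C[:,0]>120)&(C[:,1]<70)),("drawer rim",(330,700,150,560,37,46),None),("plate rim",(560,780,-60,180,9,20),None),("bowl rim",(590,750,-240,-80,38,52),None),("red valve",(350,750,-560,-150,2,40),lambda C:(C[:,0]>1.8*C[:,1])&(C[:,0]>90))):
        q=sel(P,C,b,f)
        if len(q)>4: print(' ',l,len(q),np.round(q.mean(0),1),[np.round(x,1) for x in cv2.minAreaRect(q[:,:2].astype(np.float32))])
    for l,f in(("blue",lambda C:(C[:,2]>1.5*C[:,0])&(C[:,2]>90)&(C[:,2]>1.4*C[:,1])),("green",lambda C:(C[:,1]>1.5*C[:,0])&(C[:,1]>1.3*C[:,2])),("yellow",lambda C:(C[:,0]>1.8*C[:,2])&(C[:,1]>1.4*C[:,2]))):
        q=sel(P,C,(400,640,200,430,30,42),f)
        if len(q)>8:
            e=cv2.fitEllipse(q[:,:2].astype(np.float32));print(' ',l,len(q),np.round(q.mean(0),1),cv2.minEnclosingCircle(q[:,:2].astype(np.float32)))
            o=q[:,:2].mean(0);i=P[(np.hypot(P[:,0]-o[0],P[:,1]-o[1])<14)];print('   inner z',np.round(np.percentile(i[:,2],[10,50,90]),1),len(i))
E
```

```text
A
 table z 1.8228629909575602 4.386329901739655 by area [1.4, 1.5, 1.2, 1.6]
 bar n 448 [ 478.47060687 -106.71662379  146.48930512] ((473.2793884277344, -102.77294921875), (112.42804718017578, 48.830528259277344), 13.873126029968262)
  bin/tin top 5301 [ 525.8 -330.1   76.7] [array([ 567.3, -347.7]), array([248.2, 270.7]), np.float64(50.0)]
  seat top 1227 [476.2  87.1  50.8] [array([476.9,  95.8]), array([180.5, 155.2]), np.float64(88.7)]
  paddle 138 [468.7  30.1  88.7] [array([467.1,  30.9]), array([44.3, 31.3]), np.float64(0.1)]
  paddlelow 138 [468.7  30.1  88.7] [array([467.1,  30.9]), array([44.3, 31.3]), np.float64(0.1)]
  drawer rim 1028 [529.3 339.2  41.6] [array([515.6, 346.6]), array([304.9, 390.1]), np.float64(3.4)]
  plate rim 676 [658.   64.2  12.8] [array([664.6,  72.7]), array([189.4, 222.2]), np.float64(2.4)]
  bowl rim 540 [ 661.  -151.6   42.7] [array([ 661.1, -153.1]), array([125., 122.]), np.float64(37.0)]
  red valve 19 [ 547.8 -285.2   19.5] [array([ 568. , -257.2]), array([193.6,  23. ]), np.float64(49.7)]
  blue 75 [544.4 373.4  34.2] ((542.6339721679688, 37
[... 836 characters left out ...]
]), np.float64(3.7)]
  plate rim 381 [682.7  38.5  12.1] [array([671. ,  58.4]), array([188.2, 188. ]), np.float64(13.3)]
  bowl rim 224 [ 663.7 -151.1   42.2] [array([ 661.1, -165.9]), array([161. , 123.6]), np.float64(83.3)]
  red valve 474 [ 673.7 -180.2   20.8] [array([ 663.4, -179.6]), array([115.5,  58.6]), np.float64(0.3)]
  blue 165 [545.9 376.4  34. ] ((547.735107421875, 375.8145446777344), 33.050174713134766)
   inner z [22.8 25.2 27.4] 85
  green 148 [571.7 262.5  33.6] ((572.4388427734375, 261.0158996582031), 33.5069465637207)
   inner z [23.4 25.2 26.7] 67
  yellow 165 [473.5 268.1  33.3] ((473.6430358886719, 267.1521911621094), 33.385772705078125)
   inner z [22.3 24.6 26.6] 77
```

Run:
```python
from m0 import *
for u,v in((80+262/2.4,170+160/2.4),(80+338/2.4,170+188/2.4)): print(onplane(u,v,150,c))
# nook corners in scene crop at z=75: tin left/right, bin
for n,u,v in(("bin near-left(mouth,gap side)",170,312),("bin mouth outer",268,306),("bin end outer",268,432),("bin end gap",153,437),("tin mouth gap",136,317),("tin mouth outer",48,320),("tin end gap",112,440),("tin end outer",15,448)):
    print(n,np.round(onplane(80+u/2.4,170+v/2.4,75,c),0))
print(onplane(80+150/2.4,170+412/2.4,10,c))
```

```text
[ 422.48549554 -107.08700406  150.        ]
[513.33631793 -78.66121445 150.        ]
bin near-left(mouth,gap side) [ 467. -264.   75.]
bin mouth outer [ 530. -191.   75.]
bin end outer [ 647. -280.   75.]
bin end gap [ 578. -354.   75.]
tin mouth gap [ 448. -291.   75.]
tin mouth outer [ 389. -354.   75.]
tin end gap [ 555. -381.   75.]
tin end outer [ 501. -445.   75.]
[ 505.40395132 -325.83430032   10.        ]
```

```bash
python3 -m inch '{"grip":[1,1,1,1,1,1,1,1,1,1],"travel":[[3.2,4.7,3],[6.4,9.4,5.5],[9.6,14.1,5.5],[12.8,18.8,5.5],[16,23.5,5.5],[19.2,28.2,5.5],[22.4,32.9,5.5],[25.6,37.6,5.5],[29.1,42.7,5.5],[29.1,42.7,5.5]],"turn":[[0,0,0],[0,0,0],[0,0,0],[0,0,0],[0,0,0],[0,0,0],[0,0,0],[0,0,0],[0,0,0],[0,0,0]]}'
python3 - <<'E'
from h import *
p,d,c=snap("wrist","w1"); print(c['world_from_camera'])
np.savez("w1.npz",p=p,d=d,M=c['world_from_camera'])
E
```

```text
clock: 2.8
eef_pos: [469.3, -90.8, 260.2]
eef_rot: [-3.141, 0.0, 0.333]
wrist_force: [-0.6, -1.2, 0.4]
finger_gap: 94.0
[[ 3.25856512e-01  9.19494052e-01  2.19882292e-01  5.33988539e+02]
 [-9.45419231e-01  3.16945921e-01  7.56819677e-02 -6.89331739e+01]
 [-1.01676345e-04 -2.32542409e-01  9.72586252e-01  4.39298926e+02]
 [ 0.00000000e+00  0.00000000e+00  0.00000000e+00  1.00000000e+00]]
```

View pics/w1.png

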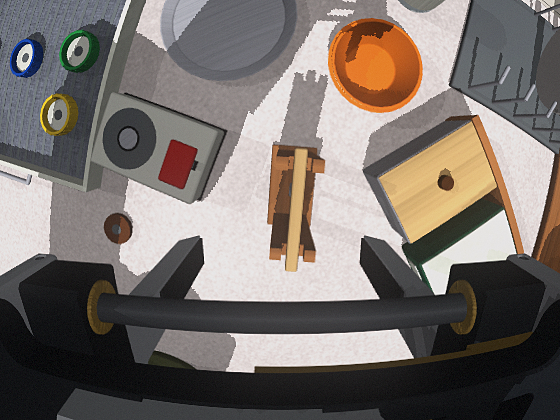

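```bash
cat >> h.py <<'E'
def wray(u,v,c):
    a=(np.asarray(u,float)-c['cx'])/c['fx'];b=(np.asarray(v,float)-c['cy'])/c['fy'];t=np.hypot(a,b)+1e-12
    return np.stack([a/t*np.tan(t),-b/t*np.tan(t),-np.ones_like(t)],-1)  # per unit depth (t<pi/2)
def wcloud(d,c):
    v,u=np.mgrid[:d.shape[0],:d.shape[1]]
    M=c['world_from_camera'];return (wray(u,v,c)*d[...,None])@M[:3,:3].T+M[:3,3]
def won(u,v,z,c):
    M=c['world_from_camera'];r=wray(u,v,c)@M[:3,:3].T;o=M[:3,3];return o+r*((z-o[2])/r[...,2])[...,None]
WC=dict(fx=325.19226210127806,fy=325.19226210127806,cx=281.40374920908204,cy=211.11656519813087)
def wload(f):
    s=np.load(f);return s['p'],s['d'],dict(WC,world_from_camera=s['M'])
def wsnap(n):
    c=manip.calibration("wrist");p,d=manip.camera("wrist");cv2.imwrite(f"pics/{n}.png",p[:,:,::-1])
    np.savez(n+".npz",p=p,d=d,M=c['world_from_camera']);return p,d,c
E
python3 - <<'E'
from h import *
p,d,c=wload("w1.npz")
P=wcloud(d,c)
q=lambda l,u,v,z:print(l,np.round(won(u,v,z,c),1),'depth pt',np.round(P[int(v),int(u)],1))
q("bar end",301,149,147);q("bar end2",291,271,147);q("barmid",296,210,147)
q("bowl c",376,64,45);q("plate",229,28,10)
q("seat",128,139,51.5);q("paddle",179,164,88)
q("tin mouth gap",408,246,75);q("bin mouth gap",404,235,75);q("bin end gap",497,203,75);q("bin mouth outer",365,166,75);q("bin far outer",470,119,75)
for n,u,v in(("b",27,58),("g",79,51),("y",59,115)):q(n,u,v,35)
E
python3 - <<'E'
import cv2
p=cv2.imread("pics/w1.png");cv2.imwrite("pics/w1a.png",cv2.resize(p[120:290,230:360],None,fx=3.5,fy=3.5,interpolation=cv2.INTER_CUBIC))
cv2.imwrite("pics/w1b.png",cv2.resize(p[100:300,350:560],None,fx=3,fy=3,interpolation=cv2.INTER_CUBIC))
E
```

```text
bar end [527.7 -89.6 147. ] depth pt [527.7 -89.6 147.5]
bar end2 [ 414.  -120.2  147. ] depth pt [ 413.6 -120.3  146.1]
barmid [ 473.3 -104.1  147. ] depth pt [ 473.3 -104.1  146.8]
bowl c [ 659.4 -149.2   45. ] depth pt [ 672.  -157.2    5.7]
plate [651.6  45.6  10. ] depth pt [653.7  47.7   2.2]
seat [472.  116.8  51.5] depth pt [471.8 117.5  50.1]
paddle [468.5  29.5  88. ] depth pt [468.4  29.6  87.9]
tin mouth gap [ 460.8 -261.9   75. ] depth pt [ 448.8 -293.5   15.2]
bin mouth gap [ 472.3 -250.3   75. ] depth pt [ 471.6 -252.4   70.7]
bin end gap [ 556.9 -368.3   75. ] depth pt [ 558.1 -383.3   56.7]
bin mouth outer [ 533.1 -170.6   75. ] depth pt [ 533.  -191.2    0.9]
bin far outer [ 639.7 -280.9   75. ] depth pt [ 640.8 -283.1   71.2]
b [545.6 355.7  35. ] depth pt [545.9 364.4  26.8]
g [570.2 248.2  35. ] depth pt [571.  255.6  25.6]
y [473.1 252.5  35. ] depth pt [471.5 260.9  24.4]
```

View pics/w1a.png

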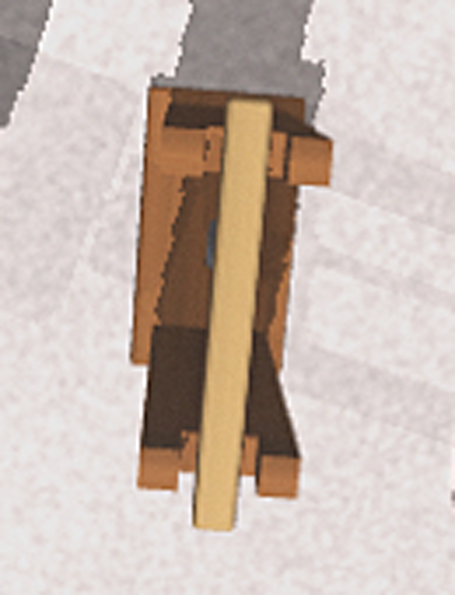

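View pics/w1b.png

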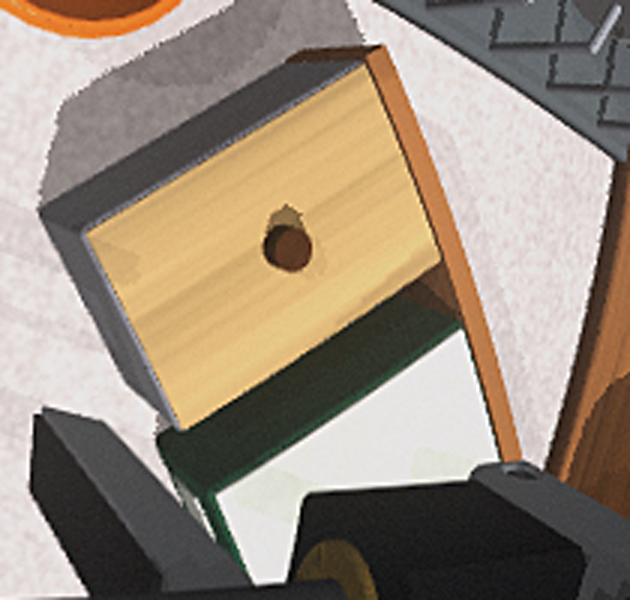

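```bash
python3 - <<'E'
from h import *
p,d,c=wload("w1.npz")
a=won(230+245/3.5,120+155/3.5,150,c);b=won(230+218/3.5,120+472/3.5,150,c);print(a,b,(a+b)/2,np.degrees(np.arctan2(a[1]-b[1],a[0]-b[0])),np.linalg.norm(a-b))
E
python3 -m inch '{"grip":[1,1,1,1,1,1],"travel":[[0.2,-1.4,-2],[0.2,-1.4,-6],[0.2,-1.4,-10],[0.2,-1.4,-13],[0.2,-1.4,-13.8],[0.2,-1.4,-13.8]],"turn":[[0,0,-4],[0,0,-4],[0,0,-4],[0,0,-4],[0,0,-4],[0,0,-4]]}' 30
```

```text
[514.55208044 -93.13004727 150.        ] [ 431.50557687 -115.17547354  150.        ] [ 473.02882866 -104.1527604   150.        ] 14.866787372026778 85.9227709860257
clock: 3.6
eef_pos: [470.4, -107.1, 122.8]
eef_rot: [3.142, 0.0, 0.26]
wrist_force: [-0.0, -0.7, 1.2]
finger_gap: 94.1
```

```bash
python3 -m inch '{"grip":[-1,-1,-1,-1,-1,-1,-1,-1],"travel":[[0,0.05,0],[0,0.1,0],[0,0.1,0],[0,0.1,0],[0,0.1,0],[0,0.1,0],[0,0.1,0],[0,0.1,0]],"turn":[[0,0,0],[0,0,0],[0,0,0],[0,0,0],[0,0,0],[0,0,0],[0,0,0],[0,0,0]]}' 30
```

```text
clock: 4.6
eef_pos: [470.4, -106.1, 122.8]
eef_rot: [-3.142, 0.0, 0.26]
wrist_force: [0.4, -0.1, 0.9]
finger_gap: 17.6
```

```bash
python3 -m inch '{"grip":[-1,-1,-1,-1,-1,-1],"travel":[[0,0,0],[0,0,0],[0,0,0],[0,0,1],[0,0,3],[0,0,5]],"turn":[[0,0,0],[0,0,0],[0,0,0],[0,0,0],[0,0,0],[0,0,0]]}'
python3 - <<'E'
from h import *
wsnap("w2")
E
```

```text
clock: 5.35
eef_pos: [470.5, -106.2, 174.0]
eef_rot: [3.141, 0.0, 0.26]
wrist_force: [0.1, -0.8, -0.8]
finger_gap: 11.6
```

View pics/w2.png

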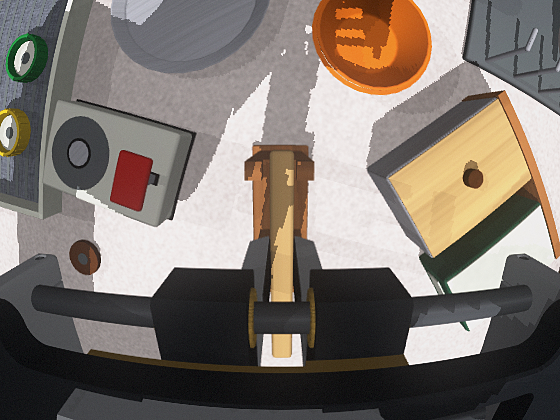

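Run:
```python
from h import *
p,d,c=wload("w1.npz")
f=lambda x,y,z:np.round(won(350+x/3,100+y/3,z,c),1)
a,b=f(178,430,75),f(441,262,75);e,g=f(215,492,75),f(462,330,75);h=f(88,233,75);k=f(368,66,75)
for l,x in zip("bin gap m,bin gap e,tin gap m,tin gap e,bin out m,bin out e".split(','),(a,b,e,g,h,k)):print(l,x)
for x,y in((a,b),(e,g),(h,k)):print(np.degrees(np.arctan2(y[1]-x[1],y[0]-x[0])),np.linalg.norm(x-y))
```

```text
bin gap m [ 464.6 -262.1   75. ]
bin gap e [ 576.  -358.2   75. ]
tin gap m [ 444.2 -292.    75. ]
tin gap e [ 552.6 -385.5   75. ]
bin out m [ 526.5 -191.9   75. ]
bin out e [ 637.9 -286.1   75. ]
-40.782930612694294 147.12297577197108
-40.779285204430245 143.15309986165164
-40.2179085338648 145.8889988998485
```

```bash
python3 -m inch '{"grip":[-1,-1,-1,-1,-1,-1,-1,-1,-1],"travel":[[0,0,4.5],[0,0,9],[0,0,9],[-0.1,-5,9],[-0.2,-11,9],[-0.4,-17,9],[-0.5,-23,9],[-0.6,-27,9],[-0.6,-27,9]],"turn":[[0,0,0],[0,0,0],[0,0,0],[0,0,7],[0,0,14],[0,0,22],[0,0,30],[0,0,34.5],[0,0,34.5]]}'
python3 - <<'E'
from h import *
p,d,c=wsnap("w3")
print(manip.look_for("wrist","valve_center"),manip.look_for("wrist","rod_foot"))
E
```

```text
clock: 6.52
eef_pos: [464.4, -378.5, 264.1]
eef_rot: [-3.141, -0.003, 0.86]
wrist_force: [-0.5, 0.3, -1.2]
finger_gap: 11.4
[{'bbox': [266.7, 127.1, 292.1, 140.4], 'p': 0.62}] [{'bbox': [267.3, 152.0, 294.8, 356.7], 'p': 0.84}]
```

View pics/w3.png

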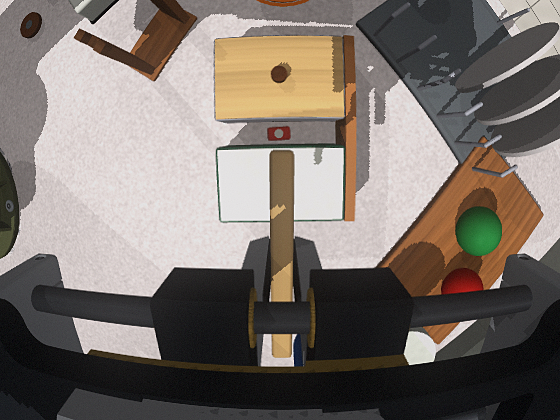

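Run:
```python
from h import *
p,d,c=wload("w3.npz")
cv2.imwrite("pics/w3a.png",cv2.resize(p[95:235,200:370,::-1],None,fx=4.4,fy=4.2,interpolation=cv2.INTER_CUBIC))
```

```text
(no output)
```

View pics/w3a.png

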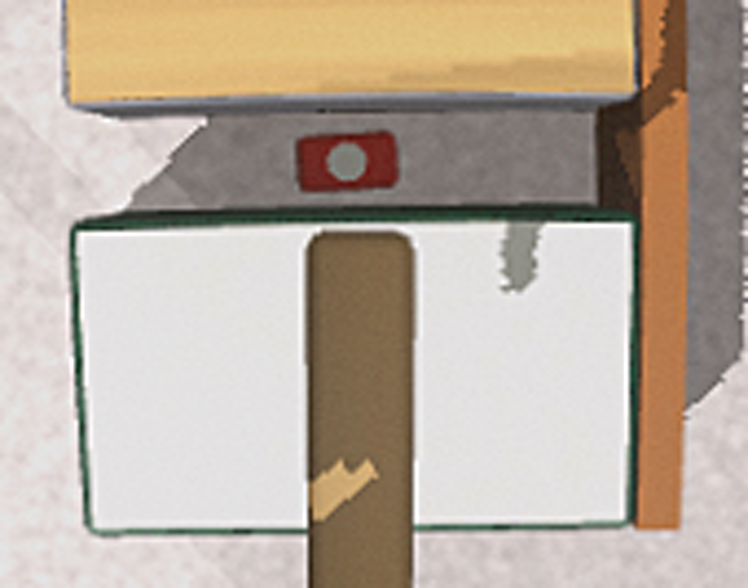

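Run:
```python
from h import *
p,d,c=wload("w3.npz")
f=lambda x,y,z:won(200+x/4.4,95+y/4.2,z,c)
a,b=f(70,103,75),f(637,94,75);e,g=f(75,228,75),f(637,215,75)
ang=[np.arctan2(y[1]-x[1],y[0]-x[0]) for x,y in((a,b),(e,g))];print(np.degrees(ang))
t=np.mean(ang);ux=np.array([np.cos(t),np.sin(t)]);uy=np.array([-ux[1],ux[0]])
o=((a+e)/2)[:2]
for n,x in(("bin m",a),("bin e",b),("tin m",e),("tin e",g),("bin floor",f(350,113,0)),("tin floor",f(350,206,0)),("valve",f(347,161,14)),("valve far",f(398,155,7)),("end",f(598,160,0))):
    r=x[:2]-o;print(n,np.round(x,1),np.round([r@ux,r@uy],1))
s=manip.read_state();r=s['eef_pos'][:2]-o;print(s['eef_pos'],s['eef_rot'],r@ux,r@uy)
```

```text
[-39.8234806  -39.36558748]
bin m [ 465.7 -264.5   75. ] [-0.1 17.1]
bin e [ 577.9 -358.1   75. ] [146.1  16.5]
tin m [ 444. -291.   75.] [  0.1 -17.1]
tin e [ 556.7 -383.4   75. ] [145.8 -16.5]
bin floor [ 519.5 -312.1    0. ] [71.7 14.8]
tin floor [ 499.7 -334.9    0. ] [ 71.  -15.4]
valve [ 508.6 -323.4   14. ] [70.5 -0.9]
valve far [ 521.5 -331.9    7. ] [85.9  0.8]
end [ 568.3 -373.     0. ] [148.2  -1.1]
[ 465.40186472 -375.69560714  265.70032541] [ 3.14076183 -0.00324747  0.86210422] 70.56375386412769 -68.74845787783221
```

```bash
python3 -m inch '{"grip":[-1,-1,-1,-1],"travel":[[4,1.2,0],[7.7,2.4,-3],[7.7,2.4,-6],[7.7,2.4,-6]],"turn":[[0,0,1],[0,0,1],[0,0,1],[0,0,1]]}'
python3 - <<'E'
from h import *
p,d,c=wsnap("w4")
o=np.array([454.9,-277.7]);t=np.radians(-39.6);ux=np.array([np.cos(t),np.sin(t)]);uy=np.array([-ux[1],ux[0]])
s=manip.read_state();r=s['eef_pos'][:2]-o;print(s['eef_pos'],s['eef_rot'],r@ux,r@uy)
for n in("scene","side"):
    q=snap(n,n+"1")
    cv2.imwrite(f"pics/{n}1z.png",cv2.resize(q[0][230:400,60:260,::-1] if n=="scene" else q[0][60:220,220:420,::-1],None,fx=3.5,fy=3.5,interpolation=cv2.INTER_CUBIC))
E
```

```text
clock: 7.18
eef_pos: [542.1, -349.9, 203.6]
eef_rot: [-3.138, -0.003, 0.881]
wrist_force: [-0.8, 0.1, -0.1]
finger_gap: 11.7
[ 542.40151197 -350.76195969  205.85435627] [-3.1414491  -0.00318258  0.88032242] 113.99251957692647 -0.5196446176970002
```

View pics/w4.png

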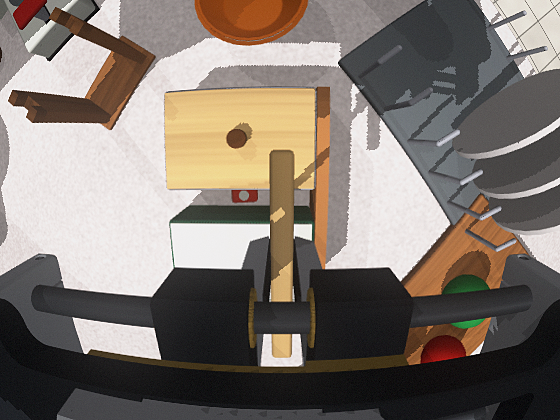

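View pics/scene1z.png

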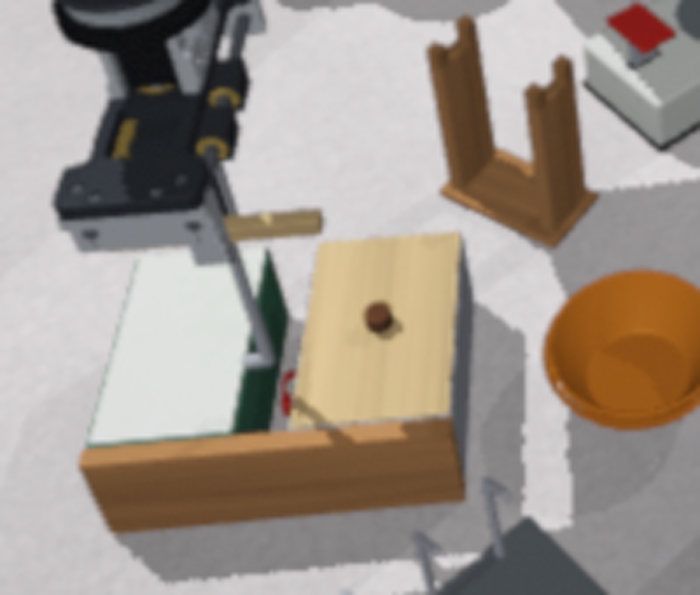

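Run:
```python
from h import *
c=manip.calibration("scene");c2=manip.calibration("side")
print(proj([543,-350,104],c),proj([543,-350,226],c),onplane(133.7,332.9,104,c))
x=onplane(133.7,332.9,104,c)[:2]
o=np.array([454.9,-277.7]);t=np.radians(-39.6);ux=np.array([np.cos(t),np.sin(t)]);uy=np.array([-ux[1],ux[0]])
print((x-o)@ux,(x-o)@uy)
```

```text
[[133.84416978 332.84071005]] [[121.18906002 294.99354219]] [ 542.91288493 -350.29672808  104.        ]
114.089989429509 0.16478389221250578
```

View pics/side1z.png

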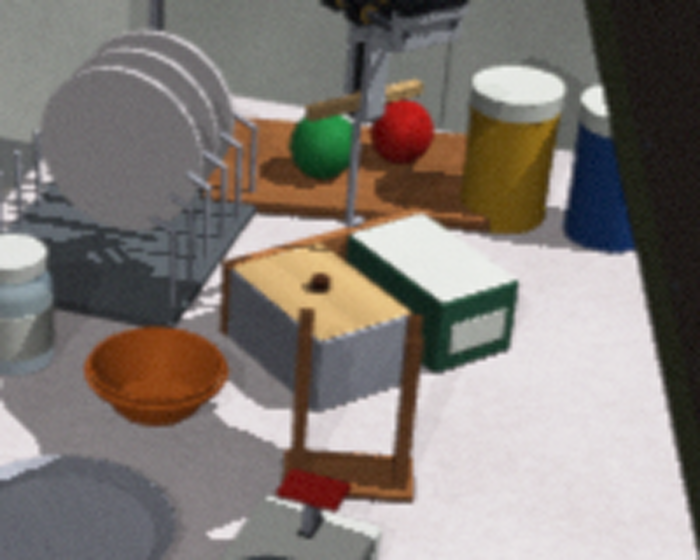

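```bash
python3 -m inch '{"grip":[-1,-1,-1,-1,-1],"travel":[[0,0,-3],[0,0,-6],[0,0,-8.5],[0,0,-9.7],[0,0,-9.7]],"turn":[[0,0,0],[0,0,0],[0,0,0],[0,0,0],[0,0,0]]}'
```

```text
clock: 7.95
eef_pos: [542.7, -351.9, 111.3]
eef_rot: [3.138, -0.003, 0.879]
wrist_force: [0.2, 0.3, -1.2]
finger_gap: 11.3
```

```bash
python3 -m inch '{"grip":[-1,-1,-1,-1,-1,-1,-1,-1,-1,-1],"travel":[[-0.7,0.6,-0.2],[-1.6,1.4,-0.2],[-2.5,2.1,-0.2],[-3.4,2.9,-0.2],[-4.3,3.6,-0.2],[-5.2,4.4,-0.2],[-6.1,5.2,-0.2],[-7,5.9,-0.2],[-7.9,6.6,-0.2],[-8.2,6.9,-0.2]],"turn":[[0,0,0],[0,0,0],[0,0,0],[0,0,0],[0,0,0],[0,0,0],[0,0,0],[0,0,0],[0,0,0],[0,0,0]]}'
python3 - <<'E'
from h import *
p,d,c=wsnap("w5")
print(manip.look_for("wrist","valve_center"))
q=snap("scene","scene2");cv2.imwrite("pics/scene2z.png",cv2.resize(q[0][230:400,60:260,::-1],None,fx=3.5,fy=3.5,interpolation=cv2.INTER_CUBIC))
E
```

```text
clock: 9.2
eef_pos: [460.3, -282.5, 109.4]
eef_rot: [3.138, -0.003, 0.879]
wrist_force: [-0.7, -1.2, -0.9]
finger_gap: 11.5
[]
```

View pics/w5.png

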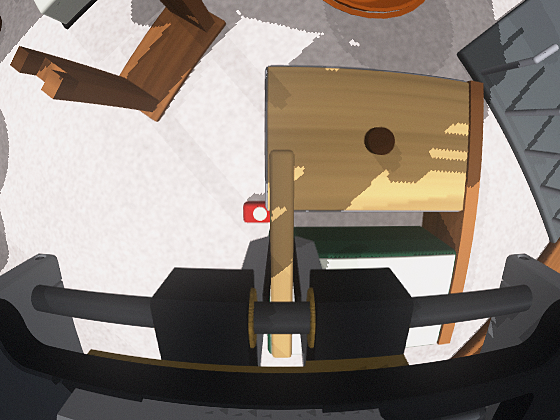

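View pics/scene2z.png

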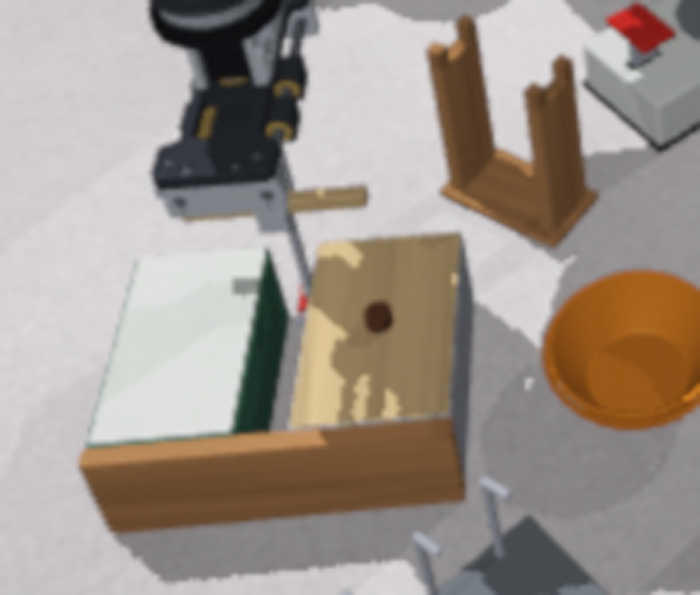

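```bash
python3 -m inch '{"grip":[-1,-1,-1,-1,-1,-1,-1],"travel":[[-0.8,0.6,0],[-1.6,1.3,0],[-2.5,2.1,0],[-3.4,2.8,0],[-4.2,3.5,0],[-5,4.1,0],[-5,4.1,0]],"turn":[[0,0,0],[0,0,0],[0,0,0],[0,0,0],[0,0,0],[0,0,0],[0,0,0]]}'
python3 - <<'E'
from h import *
p,d,c=wsnap("w6")
print(manip.look_for("wrist","valve_center"))
E
```

```text
clock: 10.22
eef_pos: [410.5, -241.6, 109.6]
eef_rot: [3.137, -0.003, 0.879]
wrist_force: [0.2, 0.1, 0.3]
finger_gap: 12.0
[{'bbox': [240.1, 200.2, 268.8, 225.2], 'p': 0.84}]
```

View pics/w6.png

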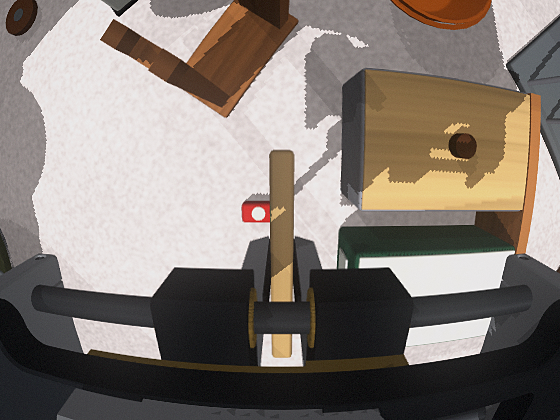

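```bash
python3 -m inch '{"grip":[-1,-1,-1,-1,-1,-1,-1,-1,-1,-1],"travel":[[0,0,5],[0,0,10],[0,0,15.5],[0,0,15.7],[1.5,4,15.7],[3,8,15.7],[5,11,15.7],[6.15,13.7,15.7],[6.15,13.7,15.7],[6.15,13.7,15.7]],"turn":[[0,0,0],[0,0,-6],[0,0,-14],[0,0,-22],[0,0,-30],[0,0,-35.5],[0,0,-35.5],[0,0,-35.5],[0,0,-35.5],[0,0,-35.5]]}'
python3 - <<'E'
from h import *
p,d,c=wsnap("w7")
q=snap("scene","scene3");cv2.imwrite("pics/scene3z.png",cv2.resize(q[0][180:350,100:300,::-1],None,fx=3.5,fy=3.5,interpolation=cv2.INTER_CUBIC))
M=q[2]; print(proj([472.9,-104.2,163],M))
E
```

```text
clock: 11.58
eef_pos: [472.4, -105.5, 266.5]
eef_rot: [3.137, -0.003, 0.26]
wrist_force: [0.7, -0.0, -0.9]
finger_gap: 11.7
[[201.84323854 241.68156576]]
```

View pics/scene3z.png

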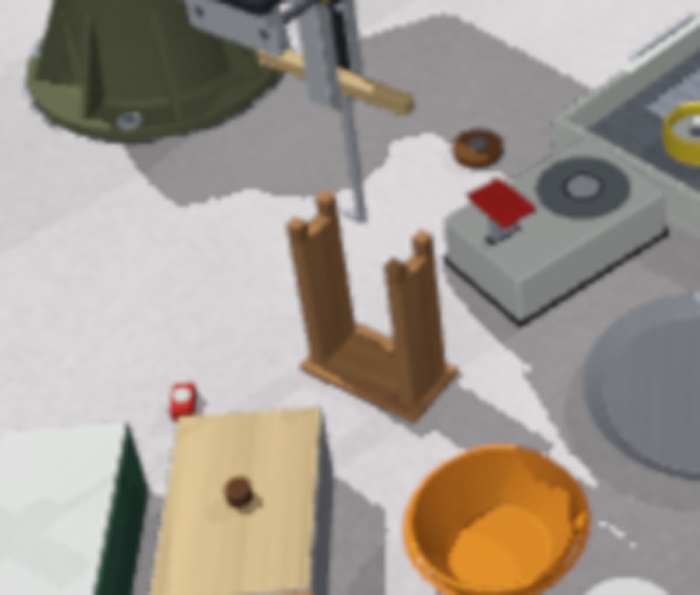

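View pics/w7.png

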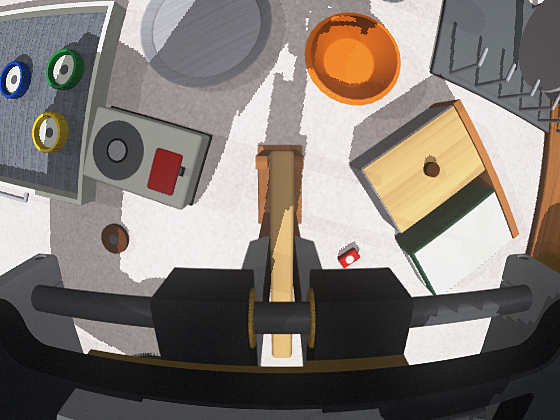

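```bash
python3 -m inch '{"grip":[-1,-1,-1,-1,-1,-1,-1],"travel":[[0,0.1,-4],[0,0.1,-8],[0,0.1,-11.5],[0,0.1,-13.2],[0,0.1,-14],[0,0.1,-14.2],[0,0.1,-14.2]],"turn":[[0,0,0],[0,0,0],[0,0,0],[0,0,0],[0,0,0],[0,0,0],[0,0,0]]}'
```

```text
clock: 12.55
eef_pos: [472.5, -105.0, 125.2]
eef_rot: [3.137, -0.004, 0.259]
wrist_force: [-0.8, 0.2, -0.9]
finger_gap: 11.6
```

```bash
python3 -m inch '{"grip":[-1,-1,0.2,0.2,0.2,0.2,0.6,0.6],"travel":[[0,0,-0.2],[0,0,-0.25],[0,0,-0.25],[0,0,-0.25],[0,0,-0.25],[0,0,-0.25],[0,0,4],[0,0,9]],"turn":[[0,0,0],[0,0,0],[0,0,0],[0,0,0],[0,0,0],[0,0,0],[0,0,0],[0,0,0]]}'
python3 - <<'E'
from h import *
p,d,c=wsnap("w8")
E
```

```text
clock: 13.55
eef_pos: [472.1, -104.9, 215.9]
eef_rot: [3.138, -0.003, 0.258]
wrist_force: [0.0, -0.5, 0.5]
finger_gap: 68.1
```

View pics/w8.png

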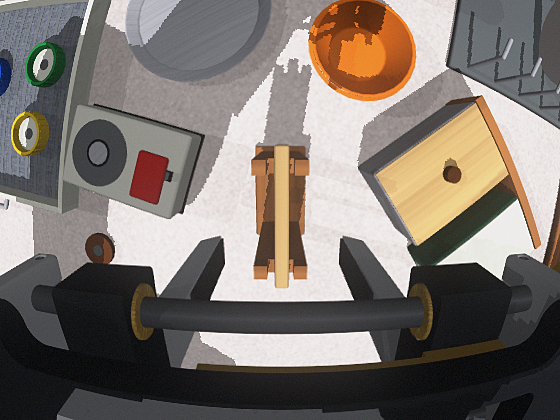

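Run:
```python
from h import *
p,d,c=wload("w7.npz")
cv2.imwrite("pics/w7a.png",cv2.resize(p[230:290,310:400,::-1],None,fx=8,fy=8,interpolation=cv2.INTER_CUBIC))
f=p.astype(int);m=((f[...,0]>1.8*f[...,1])&(f[...,0]>110)&(f[...,0]>1.8*f[...,2]))
m[:240]=0;m[280:]=0;m[:,:325]=0;m[:,380:]=0
v,u=np.nonzero(m);print(len(u))
W=won(u,v,12,c)[:,:2].astype(np.float32);r=cv2.minAreaRect(W);print(r,cv2.boxPoints(r))
# white dot
print(won(350.,259.,14,c))
```

```text
151
((396.3944091796875, -228.95260620117188), (16.991161346435547, 28.703388214111328), 49.917564392089844) [[ 379.94345 -226.21182]
 [ 401.90494 -244.69363]
 [ 412.84537 -231.69339]
 [ 390.88388 -213.21158]]
[ 396.39326947 -230.02197445   14.        ]
```

View pics/w7a.png

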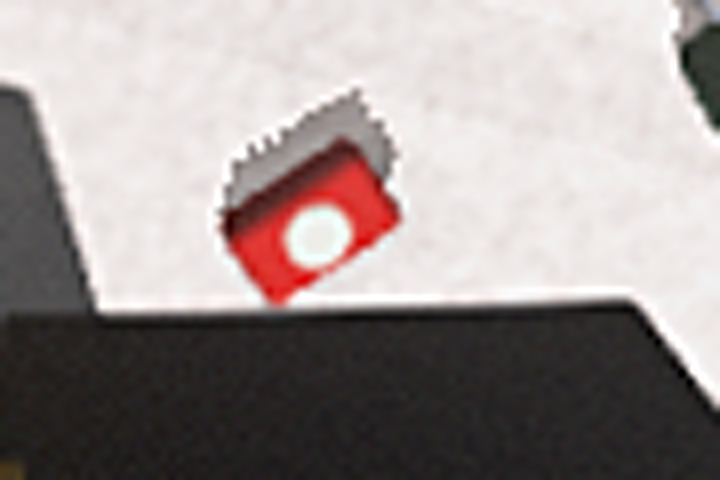

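```bash
python3 -m inch '{"grip":[0.6,0.3,0.1,0.1,0.1,0.1,0.1,0.1,0.1],"travel":[[-1,-3,0],[-3,-6,0],[-5,-9,0],[-7.5,-12.5,-2],[-7.5,-12.5,-6],[-7.5,-12.5,-10],[-7.5,-12.5,-14],[-7.5,-12.5,-15.5],[-7.5,-12.5,-15.5]],"turn":[[0,0,-9],[0,0,-18],[0,0,-27],[0,0,-36],[0,0,-45],[0,0,-55],[0,0,-55],[0,0,-55],[0,0,-55]]}' 20
python3 - <<'E'
from h import *
p,d,c=wsnap("w9")
E
```

```text
clock: 14.72
eef_pos: [399.2, -230.5, 67.9]
eef_rot: [3.132, -0.01, -0.701]
wrist_force: [-0.3, -0.6, 0.2]
finger_gap: 51.7
```

View pics/w9.png

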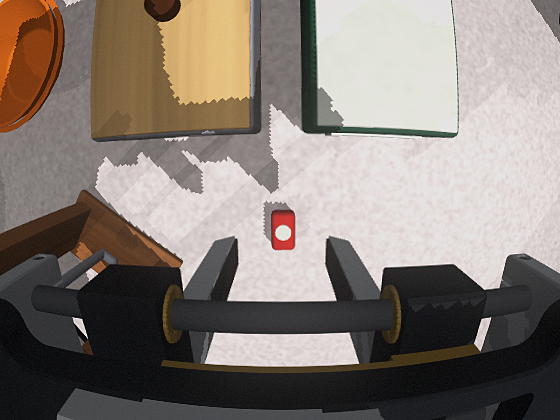

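Run:
```python
from h import *
p,d,c=wload("w9.npz");print(won(284.,230.,13,c),won(283.5,233.,14,c),manip.read_state()['eef_pos'])
```

```text
[ 396.73218068 -230.50261807   13.        ] [ 395.41491394 -228.88115445   14.        ] [ 399.64954282 -230.77249756   68.79823518]
```

```bash
python3 -m inch '{"grip":[0.1,0.1,0.1,-1,-1,-1,-1,-1,-1,-1],"travel":[[-0.3,0.1,-3],[-0.3,0.1,-5.5],[-0.3,0.1,-6.5],[-0.3,0.1,-6.6],[-0.3,0.1,-6.6],[-0.3,0.1,-6.6],[-0.3,0.1,-6.6],[-0.3,0.1,-6.6],[-0.3,0.1,-4],[-0.3,0.1,2]],"turn":[[0,0,0],[0,0,0],[0,0,0],[0,0,0],[0,0,0],[0,0,0],[0,0,0],[0,0,0],[0,0,0],[0,0,0]]}' 20
```

```text
clock: 16.02
eef_pos: [395.5, -229.0, 88.3]
eef_rot: [3.132, -0.007, -0.701]
wrist_force: [0.9, -0.5, 0.1]
finger_gap: 17.8
```

```bash
python3 -m inch '{"grip":[-1,-1,-1,-1,-1,-1,-1,-1,-1,-1],"travel":[[0,0,5],[5,1.5,7],[10.5,3,7],[16,4.7,7],[21.5,6.3,7],[26.5,7.8,7],[26.6,7.8,2],[26.6,7.8,-3],[26.6,7.8,-6.5],[26.6,7.8,-6.8]],"turn":[[0,0,5],[0,0,15],[0,0,25],[0,0,35],[0,0,45],[0,0,50],[0,0,50],[0,0,50],[0,0,50],[0,0,50]]}'
python3 - <<'E'
from h import *
p,d,c=wsnap("w10")
E
```

```text
clock: 17.27
eef_pos: [660.1, -150.6, 17.6]
eef_rot: [3.134, -0.003, 0.172]
wrist_force: [0.7, 0.3, 1.0]
finger_gap: 17.9
```

View pics/w10.png

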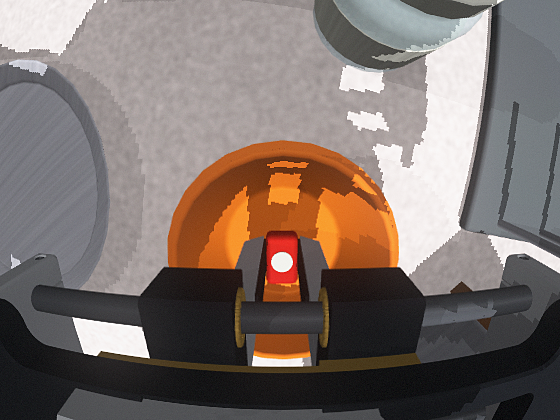

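```bash
python3 -m inch '{"grip":[-0.2,-0.2,-0.2,-0.2,-0.2,-0.2,0.5],"travel":[[0,0,0],[0,0,0],[0,0,0],[0,0,5],[0,0,11],[0,0,17],[0,0,22]],"turn":[[0,0,0],[0,0,0],[0,0,0],[0,0,0],[0,0,0],[0,0,0],[0,0,0]]}'
python3 - <<'E'
from h import *
p,d,c=wsnap("w11")
E
```

```text
clock: 18.2
eef_pos: [661.1, -150.9, 242.9]
eef_rot: [3.132, -0.008, 0.172]
wrist_force: [0.4, -0.1, -0.5]
finger_gap: 44.7
```

View pics/w11.png

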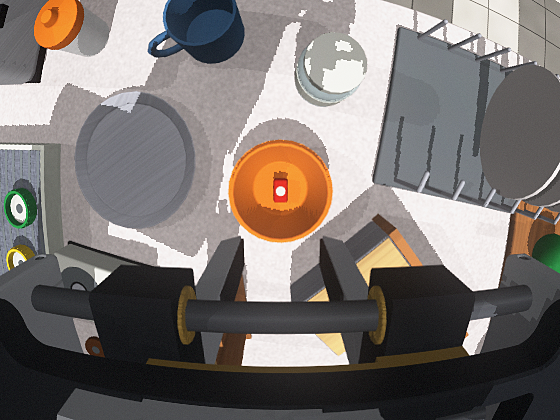

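```bash
python3 -m inch '{"grip":[0.6,0.6,0.6,0.6,0.6,0.6,0.6,0.6,0.6],"travel":[[-2,4.5,1],[-4,9,2],[-6,13.5,3],[-8,18,4],[-10,22.5,5],[-12,27,6],[-14,31,6],[-16,35,6],[-16,35,6]],"turn":[[0,0,9],[0,0,18],[0,0,27],[0,0,36],[0,0,45],[0,0,54],[0,0,63],[0,0,72],[0,0,78]]}'
python3 - <<'E'
from h import *
from scipy.spatial.transform import Rotation as R
s=manip.read_state();r=R.from_euler('xyz',s['eef_rot']);e=np.cross(r.as_matrix()[:,2],[0,0,-1]);print('tilt fix deg',np.degrees(e))
p,d,c=wsnap("w12")
E
```

```text
clock: 19.38
eef_pos: [501.2, 200.9, 310.8]
eef_rot: [3.127, -0.016, 1.541]
wrist_force: [0.6, -0.8, 0.3]
finger_gap: 75.1
tilt fix deg [-0.89991429  0.85309987  0.        ]
```

View pics/w12.png

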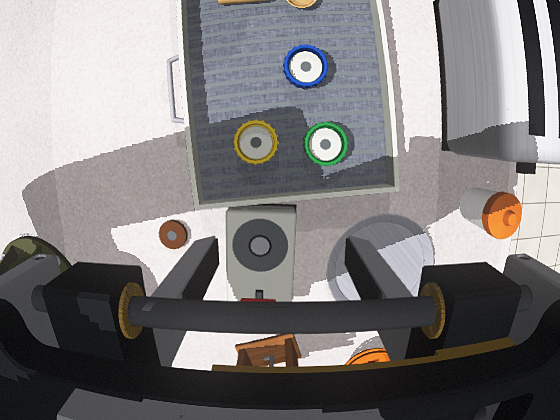

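```bash
cat > fit.py <<'E'
from h import *
from scipy.optimize import least_squares
COL=dict(blue=lambda C:(C[:,2]>1.5*C[:,0])&(C[:,2]>70)&(C[:,2]>1.4*C[:,1]),green=lambda C:(C[:,1]>1.5*C[:,0])&(C[:,1]>1.3*C[:,2])&(C[:,1]>40),yellow=lambda C:(C[:,0]>1.8*C[:,2])&(C[:,1]>1.3*C[:,2])&(C[:,0]>60))
def circ(q,R=None):
    f=(lambda x:np.hypot(q[:,0]-x[0],q[:,1]-x[1])-x[2]) if R is None else (lambda x:np.hypot(q[:,0]-x[0],q[:,1]-x[1])-R)
    x0=list(q[:,:2].mean(0))+([28] if R is None else [])
    return least_squares(f,x0,loss='soft_l1',f_scale=2.).x
def collars(p,d,c,ztop,box):
    P=wcloud(d,c).reshape(-1,3);C=p.reshape(-1,3).astype(int);out={}
    b=(P[:,0]>box[0])&(P[:,0]<box[1])&(P[:,1]>box[2])&(P[:,1]<box[3])
    for n,f in COL.items():
        m=b&f(C)&(abs(P[:,2]-ztop)<4);q=P[m]
        if len(q)<15: out[n]=None;continue
        x=circ(q);i=P[np.hypot(P[:,0]-x[0],P[:,1]-x[1])<16];out[n]=(x,len(q),np.median(q[:,2]),np.median(i[:,2]))
    return out
E
python3 - <<'E'
from fit import *
p,d,c=wload("w12.npz")
for n,v in collars(p,d,c,35,(360,690,170,530)).items():print(n,v and (np.round(v[0],1),v[1],v[2:]))
P=wcloud(d,c).reshape(-1,3);C=p.reshape(-1,3).astype(int)
# grey disc
cv2.imwrite("pics/w12a.png",cv2.resize(p[195:310,210:310,::-1],None,fx=5,fy=5,interpolation=cv2.INTER_CUBIC))
# drawer rim
m=(P[:,0]>340)&(P[:,0]<700)&(P[:,1]>150)&(P[:,1]<560)&(abs(P[:,2]-42)<3);print(cv2.minAreaRect(P[m][:,:2].astype(np.float32)),m.sum())
p,d,c=wload("w11.npz");P=wcloud(d,c).reshape(-1,3)
m=(P[:,0]>560)&(P[:,0]<790)&(P[:,1]>-60)&(P[:,1]<180)&(P[:,2]>9)&(P[:,2]<18);q=P[m];print('plate',circ(q),m.sum(),cv2.minEnclosingCircle(q[:,:2].astype(np.float32)))
E
```

```text
blue (array([545.4, 371.6,  28.4]), 445, (np.float64(34.463013225155805), np.float64(25.04324324231453)))
green (array([570.5, 258.8,  28.2]), 454, (np.float64(34.53126436510891), np.float64(25.015377298291185)))
yellow (array([471.9, 264. ,  28.2]), 484, (np.float64(34.49968021189227), np.float64(25.104189512636367)))
((520.2923583984375, 329.37353515625), (301.1605224609375, 333.05975341796875), 3.44787859916687) 3445
plate [668.7473245   55.49693869  89.76131926] 2475 ((668.2587890625, 55.69971466064453), 94.94429779052734)
```

View pics/w12a.png

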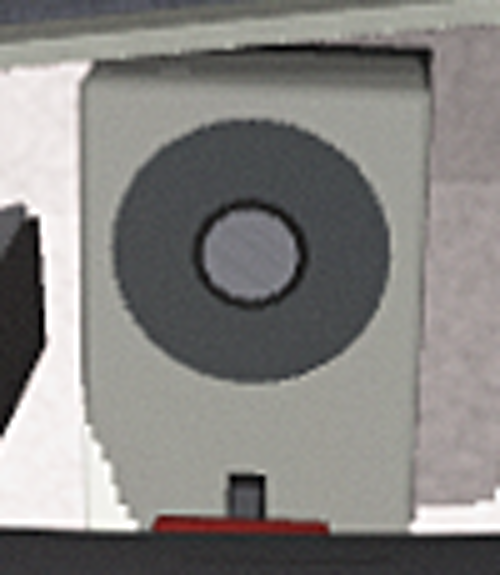

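Run:
```python
from fit import *
p,d,c=wload("w12.npz")
f=lambda x,y,z:won(210+x/5,195+y/5,z,c)
q=np.array([f(x,y,50) for x,y in((113,250),(390,250),(252,118),(252,382))])
print(circ(q),q[:,:2].round(1)); q=np.array([f(x,y,51.5) for x,y in((203,253),(301,253),(252,206),(252,303))]);print('post',circ(q))
a,b=f(82,100,50),f(82,380,50);print('left edge ang',np.degrees(np.arctan2(a[1]-b[1],a[0]-b[0])));a,b=f(430,100,50),f(414,500,50);print(np.degrees(np.arctan2(a[1]-b[1],a[0]-b[0])))
p,d,c=wload("w1.npz");print('paddle w1', won(179.,164.,88,c),'post w1',won(128.,139.,51.5,c))
```

```text
[473.29200285 117.32653191  39.84993694] [[433.6 119.5]
 [513.  117. ]
 [475.5 157.2]
 [471.5  77.4]]
post [473.65331146 117.38857897  14.30946358]
left edge ang 85.46389508989226
86.75831901502264
paddle w1 [468.45243044  29.52371696  88.        ] post w1 [471.98199237 116.82399918  51.5       ]
```

```bash
python3 -m inch '{"grip":[0.6,0.6,0.6,0.6,0.6,0.6,0.6],"travel":[[-1.5,3,-3],[-2.9,6.3,-8],[-2.9,6.3,-14],[-2.9,6.3,-20],[-2.9,6.3,-24],[-2.9,6.3,-26],[-2.9,6.3,-26]],"turn":[[-0.9,0.85,0],[-0.9,0.85,0],[-0.9,0.85,0],[-0.9,0.85,0],[-0.9,0.85,0],[-0.9,0.85,0],[-0.9,0.85,0]]}' 20
python3 - <<'E'
from fit import *
p,d,c=wsnap("w13")
for n,v in collars(p,d,c,35,(360,690,170,530)).items():print(n,v and (np.round(v[0],1),v[1],v[2:]))
s=manip.read_state();print(s['eef_pos'],s['eef_rot'])
E
```

```text
clock: 20.3
eef_pos: [472.3, 262.3, 49.6]
eef_rot: [-3.139, 0.001, 1.542]
wrist_force: [-0.0, -0.4, 0.5]
finger_gap: 75.3
blue (array([544.8, 371.9,  28.1]), 2260, (np.float64(34.51657345359742), np.float64(25.010433259931304)))
green (array([569.9, 259.6,  28.1]), 1622, (np.float64(34.527432755031015), np.float64(25.063589879222448)))
yellow (array([471.8, 264.7,  28.2]), 2302, (np.float64(34.568617550133865), np.float64(25.107603428209558)))
[472.88634014 262.72106338  50.87903707] [-3.14126787e+00  3.68820428e-04  1.54230870e+00]
```

View pics/w13.png

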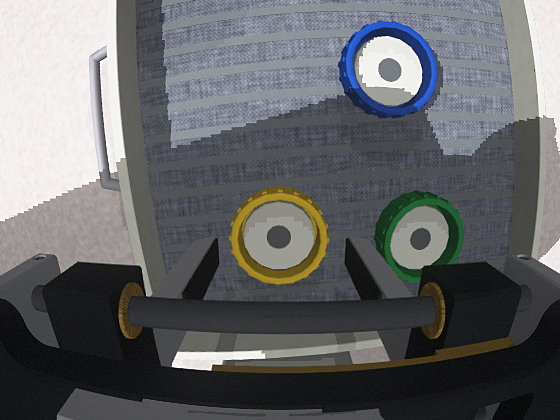

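```bash
python3 -m inch '{"grip":[0.6,0.6,0.6,-0.2,-0.2,-0.2,-0.2,-0.2,-0.2,-0.2],"travel":[[-0.1,0.2,-2],[-0.1,0.2,-3.4],[-0.1,0.2,-3.6],[-0.1,0.2,-3.6],[-0.1,0.2,-3.6],[-0.1,0.2,-3.6],[-0.1,0.2,-3.6],[-0.1,0.2,-3],[-0.1,0.2,0],[-0.1,0.2,5]],"turn":[[0,0,0],[0,0,0],[0,0,0],[0,0,0],[0,0,0],[0,0,0],[0,0,0],[0,0,0],[0,0,0],[0,0,0]]}' 20
```

```text
clock: 21.6
eef_pos: [471.1, 264.3, 100.9]
eef_rot: [-3.139, 0.002, 1.542]
wrist_force: [0.3, 0.3, -0.1]
finger_gap: 60.2
```

```bash
python3 -m inch '{"grip":[-0.2,-0.2,-0.2,-0.2,-0.2,-0.2,-0.2,-0.2],"travel":[[0.05,-4,0.5],[0.1,-9,0.5],[0.2,-14,0.5],[0.2,-14.7,0],[0.2,-14.7,-2],[0.2,-14.7,-3.8],[0.2,-14.7,-4.4],[0.2,-14.7,-4.4]],"turn":[[0,0,0],[0,0,0],[0,0,0],[0,0,0],[0,0,0],[0,0,0],[0,0,0],[0,0,0]]}'
python3 - <<'E'
from fit import *
p,d,c=wsnap("w14")
for n,v in collars(p,d,c,75,(400,550,50,170)).items():print(n,v and (np.round(v[0],1),v[1],v[2:]))
s=manip.read_state();print(s['eef_pos'],s['eef_rot'])
E
```

```text
clock: 22.6
eef_pos: [473.0, 117.7, 56.9]
eef_rot: [-3.138, 0.002, 1.543]
wrist_force: [-0.9, -0.1, 0.1]
finger_gap: 60.6
blue None
green None
yellow (array([474.3, 118.5,  27.8]), 2844, (np.float64(75.86262557838246), np.float64(66.43841910528275)))
[473.25664142 117.68055953  57.33425359] [-3.13890400e+00  1.65418953e-03  1.54271117e+00]
```

View pics/w14.png

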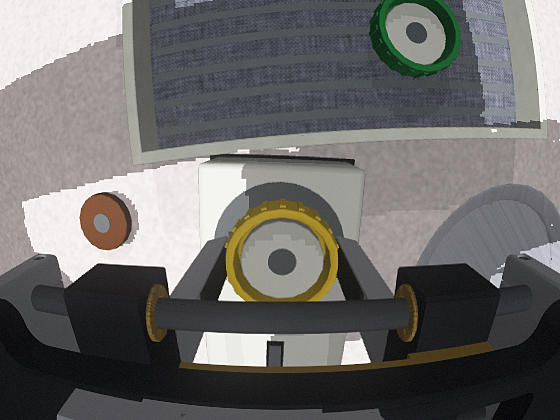

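```bash
python3 -m inch '{"grip":[-0.2,-0.2,-0.2,0.6,0.6,0.6,0.6,0.6,0],"travel":[[-0.05,-0.1,-0.1],[-0.05,-0.1,-0.25],[-0.05,-0.1,-0.25],[-0.05,-0.1,-0.25],[-0.05,-0.1,-0.25],[-0.05,-0.1,1],[-0.05,-0.1,4],[-0.05,-0.1,9],[-0.05,-0.1,14]],"turn":[[0,0,0],[0,0,0],[0,0,0],[0,0,0],[0,0,0],[0,0,0],[0,0,0],[0,0,0],[0,0,0]]}'
python3 - <<'E'
from fit import *
p,d,c=wsnap("w15")
for n,v in collars(p,d,c,74,(400,550,50,170)).items():print(n,v and (np.round(v[0],1),v[1],v[2:]))
s=manip.read_state();print(s['eef_pos'],s['eef_rot'],s['finger_gap'])
E
```

```text
clock: 23.78
eef_pos: [472.5, 116.6, 199.8]
eef_rot: [-3.139, 0.002, 1.543]
wrist_force: [0.6, 0.1, -0.4]
finger_gap: 68.3
blue None
green None
yellow (array([474.1, 116.3,  28.3]), 991, (np.float64(73.6635376807867), np.float64(64.13998983664175)))
[474.63186765 117.0629377  206.3866737 ] [ 3.13497999e+00 -2.25767686e-04  1.54280085e+00] 64.28794854686633
```

View pics/w15.png

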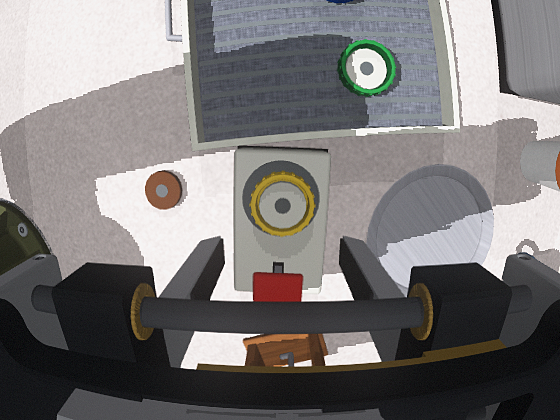

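```bash
python3 - <<'E'
from fit import *
p,d,c=wload("w15.npz");print(won(277.,287.,88,c))
E
python3 -m inch '{"grip":[-1,-1,-1,-1,-1,-1,-1,-1,-1,-1],"travel":[[-0.2,-4,0],[-0.6,-8.6,0],[-0.6,-8.6,-3],[-0.6,-8.6,-6],[-0.6,-8.6,-9],[-0.6,-8.6,-10.5],[-0.6,-8.6,-11],[-0.6,-8.6,-11.2],[-0.6,-8.6,-11.2],[-0.6,-8.6,-11.2]],"turn":[[0,0,0],[0,0,0],[0,0,0],[0,0,0],[0,0,0],[0,0,0],[0,0,0],[0,0,0],[0,0,0],[0,0,0]]}'
```

```text
[466.84975119  36.41690617  88.        ]
clock: 25.08
eef_pos: [468.9, 31.1, 94.9]
eef_rot: [3.134, -0.0, 1.543]
wrist_force: [-0.5, -0.8, -0.5]
finger_gap: 0.6
```

```bash
python3 -m inch '{"grip":[-1,-1,-1,-1,-1,-1,-1,-1],"travel":[[0,0,-0.7],[0,0,-1.4],[0,0,-2.1],[0,0,-2.8],[0,0,-3.4],[0,0,-3.8],[0,0,-3.8],[0,0,-3.8]],"turn":[[0,0,0],[0,0,0],[0,0,0],[0,0,0],[0,0,0],[0,0,0],[0,0,0],[0,0,0]]}'
python3 - <<'E'
from fit import *
p,d,c=wsnap("w16")
P=wcloud(d,c)
for n,v in collars(p,d,c,74,(400,550,50,170)).items():print(n,v and (np.round(v[0],1),v[1],v[2:]))
q=P.reshape(-1,3);m=np.hypot(q[:,0]-473.5,q[:,1]-117)<22;print(np.percentile(q[m][:,2],[10,50,90]))
E
```

```text
clock: 26.08
eef_pos: [468.5, 31.1, 56.7]
eef_rot: [3.135, -0.0, 1.543]
wrist_force: [-0.7, -0.7, 0.5]
finger_gap: 0.2
blue None
green None
yellow (array([474.3, 115.8,  28.8]), 2648, (np.float64(73.73999694748763), np.float64(93.70321408014695)))
[ 93.29363841 235.88130162 235.88130162]
```

View pics/w16.png

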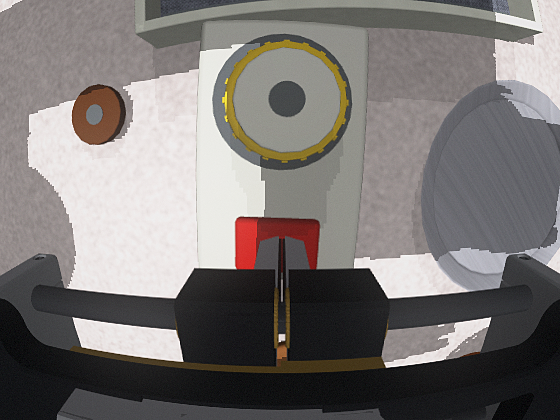

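```bash
cat >> fit.py <<'E'
def insert(p,d,c,z,x0,y0,r=40):
    P=wcloud(d,c).reshape(-1,3);m=(np.hypot(P[:,0]-x0,P[:,1]-y0)<r)&(abs(P[:,2]-z)<3);q=P[m]
    b=cv2.minEnclosingCircle(q[:,:2].astype(np.float32));return b,np.median(q[:,2]),len(q)
E
python3 - <<'E'
from fit import *
print(insert(*wload("w16.npz"),93.7,474,117))
s=manip.read_state();print(s['eef_pos'])
E
```

```text
(((473.9818420410156, 114.06907653808594), 24.0208797454834), np.float64(93.59352982280114), 8844)
[468.60511382  31.07054638  56.80811932]
```

```bash
python3 -m inch '{"grip":[-1,-0.5,0.3,0.3,0.3,0.3,0.3,0.3,0.3,0.3],"travel":[[0,0,3],[0,1,7],[0.3,4,8],[0.5,8.35,8],[0.5,8.35,8],[0.5,8.35,6],[0.5,8.35,4],[0.5,8.35,2.6],[0.5,8.35,2.1],[0.5,8.35,2.1]],"turn":[[0.35,0,0],[0.35,0,0],[0.35,0,0],[0.35,0,0],[0.35,0,0],[0.35,0,0],[0.35,0,0],[0.35,0,0],[0.35,0,0],[0.35,0,0]]}'
```

```text
clock: 27.38
eef_pos: [473.7, 114.4, 77.9]
eef_rot: [3.135, -0.006, 1.543]
wrist_force: [-0.4, 0.2, -0.5]
finger_gap: 60.9
```

```bash
python3 -m inch '{"grip":[-0.4,-0.4,-0.4,-0.4,-0.4,-0.4,-0.4],"travel":[[0,0,0],[0,0,0],[0,0,0],[0,0,0],[0,0,1],[0,0,4],[0,0,8]],"turn":[[0,0,0],[0,0,0],[0,0,0],[0,0,0],[0,0,0],[0,0,0],[0,0,0]]}' 15
python3 - <<'E'
from fit import *
p,d,c=wsnap("w17")
for n,v in collars(p,d,c,74,(400,550,50,170)).items():print(n,v and (np.round(v[0],1),v[1],v[2:]))
s=manip.read_state();print(s['eef_pos'],s['eef_rot'],s['finger_gap'])
E
```

```text
clock: 28.25
eef_pos: [473.1, 114.3, 158.8]
eef_rot: [3.137, -0.006, 1.543]
wrist_force: [0.4, -0.1, 0.4]
finger_gap: 47.9
blue None
green None
yellow (array([474.1, 116.2,  28.4]), 864, (np.float64(73.70335898612947), np.float64(173.88332435295425)))
[475.21275309 114.72155633 164.38858481] [ 3.12917022 -0.00748395  1.54275697] 47.67874168042671
```

View pics/w17.png

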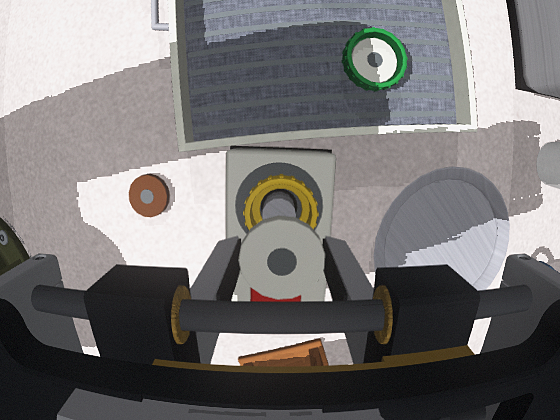

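```bash
python3 -m inch '{"grip":[-0.4,-0.4,-0.4,-0.4,-0.4,-0.4,-0.4,-0.4,-0.4],"travel":[[4,-0.5,0],[9,-1,0],[14,-1.6,0],[19,-2.2,0],[21.4,-2.5,-2],[21.4,-2.5,-6],[21.4,-2.5,-9],[21.4,-2.5,-10],[21.4,-2.5,-10]],"turn":[[-0.7,0.4,0],[-0.7,0.4,0],[-0.7,0.4,0],[-0.7,0.4,0],[-0.7,0.4,0],[-0.7,0.4,0],[-0.7,0.4,0],[-0.7,0.4,0],[-0.7,0.4,0]]}'
python3 - <<'E'
from fit import *
p,d,c=wsnap("w18")
s=manip.read_state();print(s['eef_pos'],s['eef_rot'],s['finger_gap'])
E
```

```text
clock: 29.42
eef_pos: [689.3, 89.8, 64.9]
eef_rot: [3.136, 0.005, 1.543]
wrist_force: [0.7, 0.1, 0.4]
finger_gap: 47.0
[689.72001897  89.82503823  65.77419904] [3.13433471 0.0047038  1.54282538] 47.55465085720954
```

View pics/w18.png

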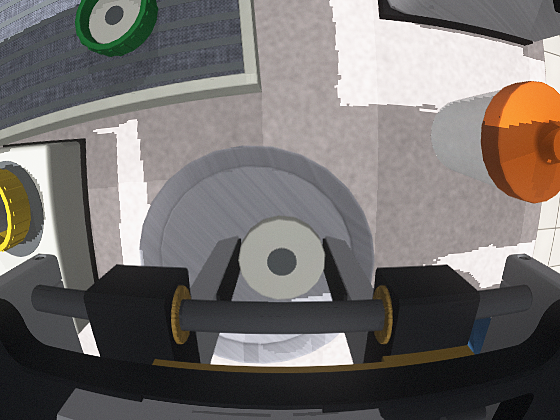

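```bash
python3 -m inch '{"grip":[-0.4,-0.4,-0.4,-0.4,0.2,0.2,0.2,0.2,0.2,0.2],"travel":[[0,0,-3],[0,0,-5.2],[0,0,-5.9],[0,0,-5.9],[0,0,-5.9],[0,0,-5.9],[0,0,-5],[0,0,-1],[0,0,5],[0,0,10]],"turn":[[0,0,0],[0,0,0],[0,0,0],[0,0,0],[0,0,0],[0,0,0],[0,0,0],[0,0,0],[0,0,0],[0,0,0]]}'
python3 - <<'E'
from fit import *
p,d,c=wsnap("w19")
s=manip.read_state();print(s['eef_pos'],s['eef_rot'],s['finger_gap'])
E
```

```text
clock: 30.72
eef_pos: [689.8, 89.8, 169.2]
eef_rot: [3.132, 0.004, 1.543]
wrist_force: [0.1, 0.7, 1.1]
finger_gap: 56.1
[691.78470013  89.9970614  176.90134591] [3.12310593 0.00351976 1.54279652] 56.393070801192415
```

View pics/w19.png

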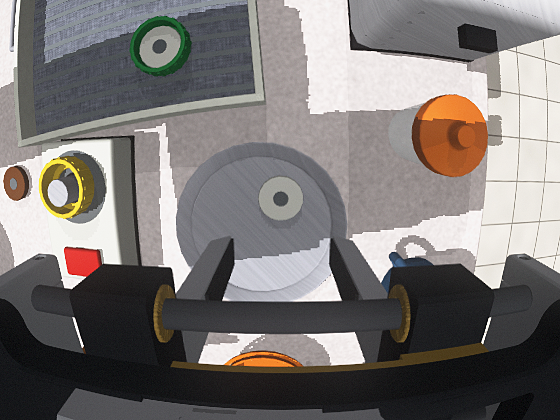

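```bash
python3 -m inch '{"grip":[0.6,0.6,0.6,0.6,0.6,0.6,0.6,0.6,0.6,0.6],"travel":[[-5,0.6,0],[-10,1.2,0],[-15,1.8,0],[-20,2.4,0],[-21.75,2.6,-1],[-21.75,2.6,-4],[-21.75,2.6,-7],[-21.75,2.6,-8],[-21.75,2.6,-8],[-21.75,2.6,-8]],"turn":[[0.2,1,0],[0.2,1,0],[0.2,1,0],[0.2,1,0],[0.2,1,0],[0.2,1,0],[0.2,1,0],[0.2,1,0],[0.2,1,0],[0.2,1,0]]}'
python3 - <<'E'
from fit import *
p,d,c=wsnap("w20")
s=manip.read_state();print(s['eef_pos'],s['eef_rot'],s['finger_gap'])
for n,v in collars(p,d,c,74,(400,550,50,170)).items():print(n,v and (np.round(v[0],1),v[1],v[2:]))
E
```

```text
clock: 32.02
eef_pos: [474.9, 116.1, 98.1]
eef_rot: [3.139, 0.0, 1.543]
wrist_force: [-0.1, -0.1, -1.0]
finger_gap: 75.3
[474.86850009 116.10589758  98.00622451] [3.13890174e+00 1.74883986e-04 1.54286022e+00] 75.10257835941658
blue None
green None
yellow (array([468.3, 121.4,  28.2]), 2175, (np.float64(73.55390418395166), np.float64(83.07248811401888)))
```

View pics/w20.png

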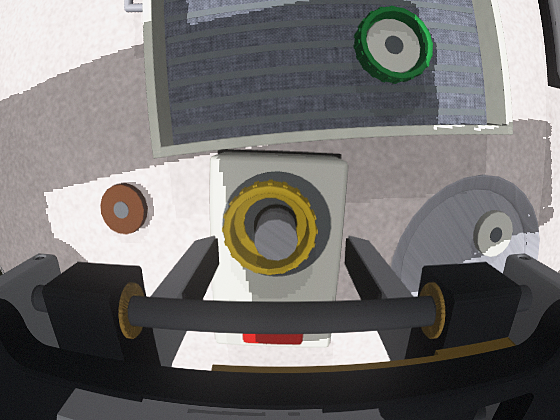

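```bash
python3 -m inch '{"grip":[0.6,0.6,0.6,0.6,-0.2,-0.2,-0.2,-0.2,-0.2],"travel":[[-0.6,0.5,0],[-0.65,0.5,-2],[-0.65,0.5,-4],[-0.65,0.5,-4.4],[-0.65,0.5,-4.4],[-0.65,0.5,-4.4],[-0.65,0.5,-4.4],[-0.45,0.35,-4.3],[-0.3,0.2,-3.5]],"turn":[[0,0,0],[0,0,0],[0,0,0],[0,0,0],[0,0,0],[0,0,0],[0,0,0],[0,0,0],[0,0,0]]}' 20
python3 -m inch '{"grip":[-0.2,-0.2,-0.2,-0.2],"travel":[[0,0,2],[0,0,5],[0,0,9],[0,0,9]],"turn":[[0,0,0],[0,0,0],[0,0,0],[0,0,0]]}'
python3 - <<'E'
from fit import *
p,d,c=wsnap("w21")
s=manip.read_state();print(s['eef_pos'],s['eef_rot'],s['finger_gap'])
for n,v in collars(p,d,c,35,(360,690,170,530)).items():print(n,v and (np.round(v[0],1),v[1],v[2:]))
E
```

```text
clock: 33.2
eef_pos: [471.8, 117.9, 63.1]
eef_rot: [3.14, 0.0, 1.543]
wrist_force: [-0.1, 0.4, 0.5]
finger_gap: 60.4
clock: 33.7
eef_pos: [473.1, 118.0, 156.1]
eef_rot: [3.134, -0.001, 1.543]
wrist_force: [-0.7, 0.6, -0.8]
finger_gap: 60.3
[472.23475417 117.90033108 154.18284885] [ 3.13732918e+00 -7.52937375e-05  1.54271413e+00] 60.3984946853688
blue None
green (array([570.3, 258. ,  28.3]), 974, (np.float64(34.46112118262559), np.float64(25.09907671728763)))
yellow None
```

View pics/w21.png

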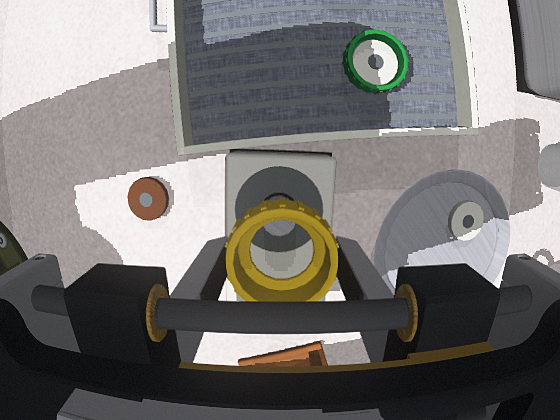

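```bash
python3 -m inch '{"grip":[-0.2,-0.2,-0.2,-0.2,-0.2,-0.2,-0.2,-0.2],"travel":[[-0.6,4,0],[-1.2,9,0],[-2.2,14,0],[-2.2,14.4,-4],[-2.2,14.4,-9],[-2.2,14.4,-12.5],[-2.2,14.4,-13.5],[-2.2,14.4,-13.5]],"turn":[[0,0.2,0],[0,0.2,0],[0,0.2,0],[0,0.2,0],[0,0.2,0],[0,0.2,0],[0,0.2,0],[0,0.2,0]]}'
```

```text
clock: 34.75
eef_pos: [450.2, 261.8, 19.1]
eef_rot: [3.142, 0.0, 1.543]
wrist_force: [1.1, -0.8, -0.2]
finger_gap: 60.3
```

```bash
python3 -m inch '{"grip":[-0.2,-0.2,0.6,0.6,0.6,0.6,0.6,0,-1,-1],"travel":[[0,0,-0.2],[0,0,-0.4],[0,0,-0.4],[0,0,-0.4],[0,0,1],[0,0,5],[0,0,10],[0.5,-4,12],[1.3,-9,12],[2.3,-14.45,12]],"turn":[[0,0,0],[0,0,0],[0,0,0],[0,0,0],[0,0,0],[0,0,0],[0,0,0],[0,0,0],[0,0,0],[0,0,0]]}'
python3 -m inch '{"grip":[-1,-1,-1,-1],"travel":[[0,0,0],[0,0,0],[0,0,0],[0,0,0]],"turn":[[0,0,0],[0,0,0],[0,0,0],[0,0,0]]}'
python3 - <<'E'
from fit import *
p,d,c=wsnap("w22")
s=manip.read_state();print(s['eef_pos'],s['eef_rot'],s['finger_gap'])
for n,v in collars(p,d,c,35,(360,690,170,530)).items():print(n,v and (np.round(v[0],1),v[1],v[2:]))
E
```

```text
clock: 36.0
eef_pos: [473.3, 116.1, 140.5]
eef_rot: [3.14, 0.0, 1.544]
wrist_force: [1.3, 0.7, -0.2]
finger_gap: 48.5
clock: 36.5
eef_pos: [473.2, 116.9, 140.5]
eef_rot: [3.14, 0.0, 1.545]
wrist_force: [0.1, 0.3, -0.1]
finger_gap: 8.3
[473.17025055 116.79962354 140.50967139] [3.13997583e+00 6.36421821e-05 1.54480624e+00] 4.906579128405945
blue None
green (array([570.3, 258. ,  28.3]), 1077, (np.float64(34.46830799674859), np.float64(25.067932202674967)))
yellow (array([452.2, 260.9,  28.3]), 1190, (np.float64(34.506623233877605), np.float64(11.060636265210235)))
```

View pics/w22.png

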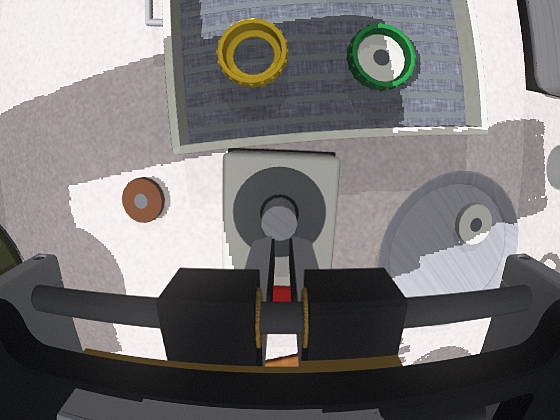

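```bash
python3 -m inch '{"grip":[-1,-1,-1,-1,-1,-1,-1,-1,-1,-1],"travel":[[0,0,-3],[0,0,-5],[0,0,-6],[0,0,-6.8],[0,0,-7.5],[0,0,-8.2],[0,0,-8.7],[0,0,-8.9],[0,0,-8.9],[0,0,-8.9]],"turn":[[0,0,0],[0,0,0],[0,0,0],[0,0,0],[0,0,0],[0,0,0],[0,0,0],[0,0,0],[0,0,0],[0,0,0]]}'
```

```text
clock: 37.8
eef_pos: [473.4, 116.9, 51.8]
eef_rot: [3.139, -0.0, 1.545]
wrist_force: [-0.7, 1.6, 4.7]
finger_gap: 0.4
```

```bash
python3 -m inch '{"grip":[-1,-0.5,0.6,0.6,0.6,0.6,0.6,0.6,0.6],"travel":[[0,0,5],[1.5,2,10],[4,6,10],[7,10,10],[9.7,14.1,8],[9.7,14.1,4],[9.7,14.1,1],[9.7,14.1,0],[9.7,14.1,0]],"turn":[[0,0,0],[0,0,0],[0,0,0],[0,0,0],[0,0,0],[0,0,0],[0,0,0],[0,0,0],[0,0,0]]}'
python3 - <<'E'
from fit import *
p,d,c=wsnap("w23")
s=manip.read_state();print(s['eef_pos'],s['eef_rot'],s['finger_gap'])
for n,v in collars(p,d,c,35,(360,690,170,530)).items():print(n,v and (np.round(v[0],1),v[1],v[2:]))
E
```

```text
clock: 38.92
eef_pos: [570.5, 257.7, 51.9]
eef_rot: [3.14, 0.0, 1.545]
wrist_force: [0.1, -0.1, 0.7]
finger_gap: 74.5
[570.87307886 257.87319546  52.79280315] [ 3.13826955e+00 -4.56271283e-04  1.54465474e+00] 74.73996494163363
blue (array([545.9, 371.8,  28.2]), 2389, (np.float64(34.53987158793234), np.float64(25.037361063785056)))
green (array([571. , 259.5,  28.2]), 2240, (np.float64(34.57679841525045), np.float64(25.064427823543284)))
yellow (array([453.1, 262.4,  28.2]), 1376, (np.float64(34.3955731423176), np.float64(11.027645327411562)))
```

View pics/w23.png

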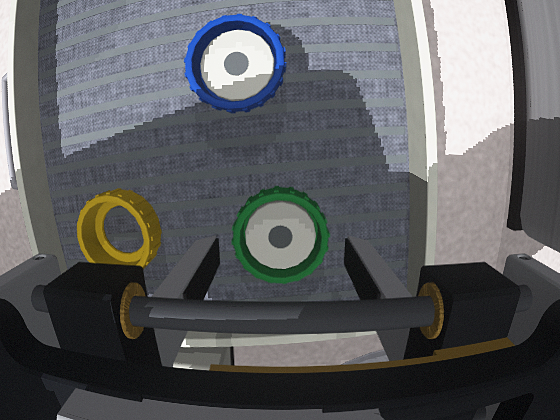

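```bash
python3 -m inch '{"grip":[0.6,0.6,0.6,-0.2,-0.2,-0.2,-0.2,-0.2,-0.2,-0.2],"travel":[[0,0.15,-2],[0,0.15,-3.6],[0,0.15,-3.8],[0,0.15,-3.8],[0,0.15,-3.8],[0,0.15,-3.8],[0,0.15,-3.8],[0,0.15,-3],[0,0.15,0],[0,0.15,5]],"turn":[[0,0,0],[0,0,0],[0,0,0],[0,0,0],[0,0,0],[0,0,0],[0,0,0],[0,0,0],[0,0,0],[0,0,0]]}' 20
python3 -m inch '{"grip":[-0.2,-0.2,-0.2,-0.2,-0.2,-0.2,-0.2,-0.2],"travel":[[-3,-4.3,0.5],[-6,-8.6,0.5],[-9,-13,0.5],[-9.8,-14.1,0],[-9.8,-14.1,-2],[-9.8,-14.1,-3.8],[-9.8,-14.1,-4.5],[-9.8,-14.1,-4.5]],"turn":[[0,0,0],[0,0,0],[0,0,0],[0,0,0],[0,0,0],[0,0,0],[0,0,0],[0,0,0]]}'
python3 - <<'E'
from fit import *
p,d,c=wsnap("w24")
for n,v in collars(p,d,c,75,(400,550,50,170)).items():print(n,v and (np.round(v[0],1),v[1],v[2:]))
s=manip.read_state();print(s['eef_pos'],s['eef_rot'],s['finger_gap'])
E
```

```text
clock: 40.22
eef_pos: [570.1, 259.1, 102.9]
eef_rot: [3.141, 0.001, 1.545]
wrist_force: [0.6, 0.2, -1.2]
finger_gap: 62.2
clock: 41.22
eef_pos: [472.3, 118.3, 57.9]
eef_rot: [3.141, 0.001, 1.545]
wrist_force: [0.6, 0.2, -0.7]
finger_gap: 62.4
blue None
green (array([473.6, 119.3,  27.8]), 2964, (np.float64(77.22169979941212), np.float64(67.8372364586983)))
yellow None
[472.44504329 118.32301212  58.31758312] [3.14048745e+00 5.30006661e-04 1.54490726e+00] 62.22488461350324
```

View pics/w24.png

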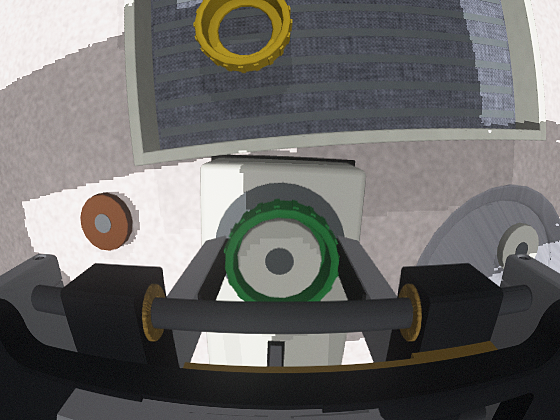

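```bash
python3 -m inch '{"grip":[-0.2,-0.2,-0.2,0.6,0.6,0.6,0.6,0.6,0,-1],"travel":[[0.05,-0.15,-0.15],[0.05,-0.15,-0.35],[0.05,-0.15,-0.35],[0.05,-0.15,-0.35],[0.05,-0.15,-0.35],[0.05,-0.15,1],[0.05,-0.15,4],[0.05,-0.15,9],[0.05,-0.15,11],[-0.3,-5,11]],"turn":[[0,0,0],[0,0,0],[0,0,0],[0,0,0],[0,0,0],[0,0,0],[0,0,0],[0,0,0],[0,0,0],[0,0,0]]}'
python3 -m inch '{"grip":[-1,-1,-1,-1,-1,-1],"travel":[[0,-3,0],[0,-3.5,0],[0,-3.5,0],[0,-3.5,0],[0,-3.5,0],[0,-3.5,0]],"turn":[[0,0,0],[0,0,0],[0,0,0],[0,0,0],[0,0,0],[0,0,0]]}'
python3 - <<'E'
from fit import *
p,d,c=wsnap("w25")
for n,v in collars(p,d,c,74,(400,550,50,170)).items():print(n,v and (np.round(v[0],1),v[1],v[2:]))
s=manip.read_state();print(s['eef_pos'],s['eef_rot'],s['finger_gap'])
E
```

```text
clock: 42.52
eef_pos: [470.3, 69.3, 171.0]
eef_rot: [3.136, -0.0, 1.548]
wrist_force: [0.3, -0.4, 0.1]
finger_gap: 58.4
clock: 43.28
eef_pos: [470.3, 34.7, 171.0]
eef_rot: [3.136, -0.0, 1.549]
wrist_force: [0.5, -0.1, 0.2]
finger_gap: 1.0
blue None
green (array([474.3, 116. ,  28.2]), 1283, (np.float64(73.54998314278146), np.float64(350.0863056693397)))
yellow None
[470.26640619  34.58403988 170.96752525] [ 3.13638839e+00 -1.18931896e-04  1.54877455e+00] 0.5426227590383464
```

View pics/w25.png

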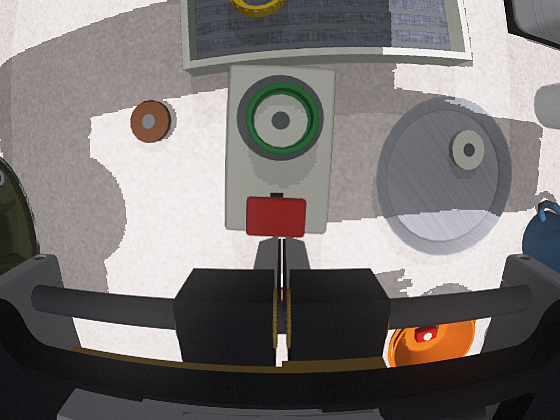

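```bash
python3 -m inch '{"grip":[-1,-1,-1,-1,-1,-1,-1,-1,-1,-1],"travel":[[-0.15,-0.3,-4],[-0.15,-0.3,-7],[-0.15,-0.3,-8],[-0.15,-0.3,-8.8],[-0.15,-0.3,-9.5],[-0.15,-0.3,-10.2],[-0.15,-0.3,-10.9],[-0.15,-0.3,-11.3],[-0.15,-0.3,-11.45],[-0.15,-0.3,-11.45]],"turn":[[0,0,0],[0,0,0],[0,0,0],[0,0,0],[0,0,0],[0,0,0],[0,0,0],[0,0,0],[0,0,0],[0,0,0]]}'
python3 - <<'E'
from fit import *
p,d,c=wsnap("w26")
for n,v in collars(p,d,c,74,(400,550,50,170)).items():print(n,v and (np.round(v[0],1),v[1],v[2:]))
print(insert(p,d,c,93.7,474,117))
s=manip.read_state();print(s['eef_pos'],s['eef_rot'],s['finger_gap'])
E
```

```text
clock: 44.58
eef_pos: [468.7, 31.5, 56.3]
eef_rot: [3.137, 0.0, 1.549]
wrist_force: [0.2, 0.7, -0.2]
finger_gap: 0.2
blue None
green (array([473.7, 116.3,  28.8]), 2637, (np.float64(73.67973397599721), np.float64(93.52079928472668)))
yellow None
(((472.9983825683594, 114.60155487060547), 24.087724685668945), np.float64(93.40837030235609), 8886)
[468.64637248  31.4994978   56.38947083] [3.13675918e+00 2.45087118e-05 1.54881631e+00] 0.4257295081301488
```

View pics/w26.png

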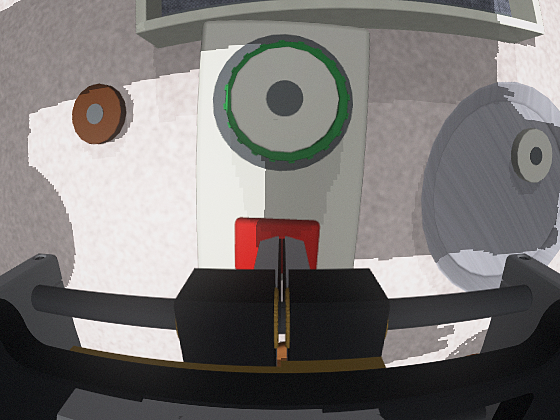

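Green insert stands on the raised post. Pick it (same approach as before).

```bash
python3 -m inch '{"grip":[-1,-0.5,0.3,0.3,0.3,0.3,0.3,0.3,0.3,0.3],"travel":[[0,0,3],[0,1,7],[0.3,4,8],[0.45,8.35,8],[0.45,8.35,8],[0.45,8.35,6],[0.45,8.35,4],[0.45,8.35,2.6],[0.45,8.35,2.1],[0.45,8.35,2.1]],"turn":[[0,0.3,0],[0,0.3,0],[0,0.3,0],[0,0.3,0],[0,0.3,0],[0,0.3,0],[0,0.3,0],[0,0.3,0],[0,0.3,0],[0,0.3,0]]}'
python3 -m inch '{"grip":[-0.4,-0.4,-0.4,-0.4,-0.4,-0.4,-0.4,-0.4],"travel":[[0,0,0],[0,0,0],[0,0,0],[0,0,0],[0,0,1],[0,0,4],[0,0,7],[0,0,7]],"turn":[[0,0,0],[0,0,0],[0,0,0],[0,0,0],[0,0,0],[0,0,0],[0,0,0],[0,0,0]]}' 15
```

```text
clock: 45.88
eef_pos: [473.2, 114.8, 77.5]
eef_rot: [-3.141, 0.0, 1.549]
wrist_force: [-0.1, -0.4, 1.5]
finger_gap: 60.9
clock: 46.88
eef_pos: [474.1, 115.0, 149.7]
eef_rot: [3.138, -0.001, 1.549]
wrist_force: [-0.2, -0.5, -1.1]
finger_gap: 47.8
```

```bash
python3 -m inch '{"grip":[-0.4,-0.4,-0.4,-0.4,-0.4,-0.4,-0.4,-0.4,-0.4],"travel":[[4.5,-2,0],[9,-4,0],[13.5,-6,0],[18,-8,0],[21.4,-9.4,-1],[21.4,-9.4,-5],[21.4,-9.4,-8],[21.4,-9.4,-9],[21.4,-9.4,-9]],"turn":[[0,0,0],[0,0,0],[0,0,0],[0,0,0],[0,0,0],[0,0,0],[0,0,0],[0,0,0],[0,0,0]]}'
python3 - <<'E'
from fit import *
p,d,c=wsnap("w27")
s=manip.read_state();print(s['eef_pos'],s['eef_rot'],s['finger_gap'])
E
```

```text
clock: 48.0
eef_pos: [687.9, 21.1, 59.4]
eef_rot: [3.139, -0.001, 1.549]
wrist_force: [1.5, -1.2, -0.1]
finger_gap: 47.9
[688.38868569  21.07681978  60.47925478] [ 3.13749605e+00 -5.93990732e-04  1.54876640e+00] 47.3017756604827
```

View pics/w27.png

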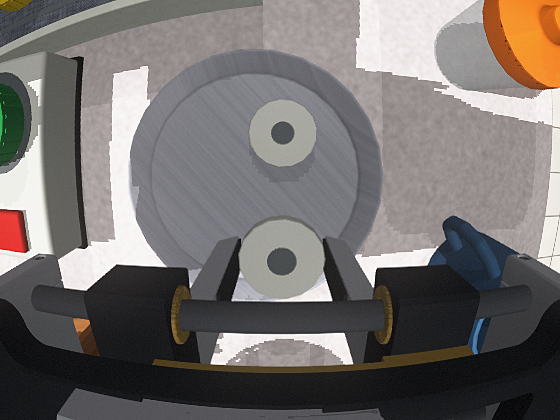

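```bash
python3 - <<'E'
from fit import *
p,d,c=wload("w27.npz");P=wcloud(d,c).reshape(-1,3)
m=(np.hypot(P[:,0]-668,P[:,1]-55)<105)&(np.hypot(P[:,0]-668,P[:,1]-55)>80)&(P[:,2]>9)&(P[:,2]<17);q=P[m];print(circ(q),len(q))
print(insert(p,d,c,13,690,90,40))
E
python3 -m inch '{"grip":[-0.4,-0.4,-0.4,-0.4,0.2,0.2,0.2,0.2,0.2,0.2],"travel":[[0,0,-3],[0,0,-4.8],[0,0,-5.4],[0,0,-5.4],[0,0,-5.4],[0,0,-5.4],[0,0,-4.5],[0,0,-1],[0,0,5],[0,0,9]],"turn":[[0,0,0],[0,0,0],[0,0,0],[0,0,0],[0,0,0],[0,0,0],[0,0,0],[0,0,0],[0,0,0],[0,0,0]]}'
python3 - <<'E'
from fit import *
p,d,c=wsnap("w28")
s=manip.read_state();print(s['eef_pos'],s['eef_rot'],s['finger_gap'])
E
```

```text
[668.49662591  55.68895993  89.70312397] 8179
(((691.416748046875, 89.58413696289062), 23.924850463867188), np.float64(12.91270275900709), 3615)
clock: 49.3
eef_pos: [688.9, 21.1, 154.5]
eef_rot: [3.134, -0.001, 1.549]
wrist_force: [-0.2, -0.1, -0.6]
finger_gap: 56.3
[690.40635688  21.09996835 160.04839157] [ 3.12746989e+00 -6.32395180e-04  1.54884751e+00] 56.637340745776115
```

View pics/w28.png

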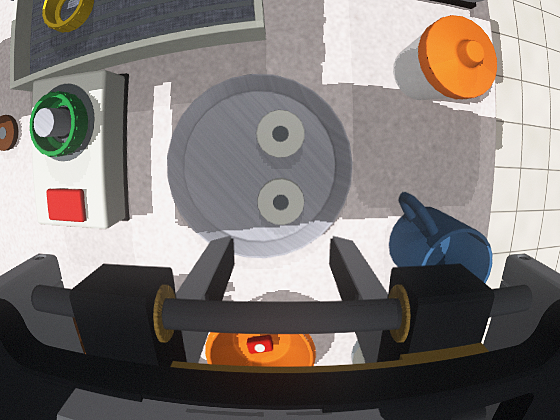

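Both inserts lie flat. Back for the green collar.

```bash
python3 -m inch '{"grip":[0.6,0.6,0.6,0.6,0.6,0.6,0.6,0.6,0.6,0.6],"travel":[[-5,2.2,0],[-10,4.4,0],[-15,6.6,0],[-20,8.8,0],[-21.65,9.55,-1],[-21.65,9.55,-4],[-21.65,9.55,-6],[-21.65,9.55,-6],[-21.65,9.55,-6],[-21.65,9.55,-6]],"turn":[[0,0.8,0],[0,0.8,0],[0,0.8,0],[0,0.8,0],[0,0.8,0],[0,0.8,0],[0,0.8,0],[0,0.8,0],[0,0.8,0],[0,0.8,0]]}'
python3 - <<'E'
from fit import *
p,d,c=wsnap("w29")
s=manip.read_state();print(s['eef_pos'],s['eef_rot'],s['finger_gap'])
for n,v in collars(p,d,c,74,(400,550,50,170)).items():print(n,v and (np.round(v[0],1),v[1],v[2:]))
E
```

```text
clock: 50.6
eef_pos: [474.4, 116.6, 101.0]
eef_rot: [3.14, -0.001, 1.549]
wrist_force: [0.4, 0.1, 0.0]
finger_gap: 74.8
[474.31317106 116.61873963 100.83469626] [ 3.14011111e+00 -5.61310633e-04  1.54876255e+00] 75.40846147066912
blue None
green (array([474.2, 116.9,  28.1]), 2071, (np.float64(73.55591111031993), np.float64(82.72651022761558)))
yellow None
```

View pics/w29.png

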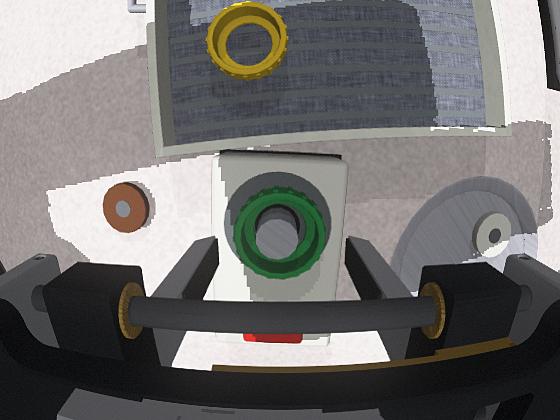

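```bash
python3 -m inch '{"grip":[0.6,0.6,0.6,-0.2,-0.2,-0.2,-0.2,-0.2,-0.2,-0.2],"travel":[[0,0,-2.5],[0,0.05,-4.4],[0,0.05,-4.65],[0,0.05,-4.65],[0,0.05,-4.65],[0,0.05,-4.65],[0,0.05,-4.65],[0,0.05,-3.5],[0,0.05,0],[0,0.05,5]],"turn":[[0,0,0],[0,0,0],[0,0,0],[0,0,0],[0,0,0],[0,0,0],[0,0,0],[0,0,0],[0,0,0],[0,0,0]]}' 20
python3 -m inch '{"grip":[-0.2,-0.2,-0.2,-0.2,-0.2,-0.2,-0.2,-0.2,-0.2],"travel":[[2.6,3,0.5],[5.2,6.5,0.5],[8,10,0.5],[10.6,13.5,0.5],[10.6,13.5,-3],[10.6,13.5,-8],[10.6,13.5,-12],[10.6,13.5,-13.2],[10.6,13.5,-13.2]],"turn":[[0,0,0],[0,0,0],[0,0,0],[0,0,0],[0,0,0],[0,0,0],[0,0,0],[0,0,0],[0,0,0]]}'
```

```text
clock: 51.9
eef_pos: [473.6, 117.0, 151.8]
eef_rot: [-3.141, -0.0, 1.549]
wrist_force: [0.5, 0.4, 0.1]
finger_gap: 62.4
clock: 53.02
eef_pos: [579.9, 252.1, 20.6]
eef_rot: [-3.141, -0.0, 1.549]
wrist_force: [-0.1, 0.2, -0.6]
finger_gap: 62.0
```

```bash
python3 -m inch '{"grip":[-0.2,-0.2,0.6,0.6,0.6,0.6,0.6,0,-1,-1],"travel":[[0,0,-0.25],[0,0,-0.5],[0,0,-0.5],[0,0,-0.5],[0,0,1],[0,0,5],[0,0,10],[-3,-4,12],[-7,-9,12],[-10.7,-13.5,12]],"turn":[[0,0,0],[0,0,0],[0,0,0],[0,0,0],[0,0,0],[0,0,0],[0,0,0],[0,0,0],[0,0,0],[0,0,0]]}'
python3 -m inch '{"grip":[-1,-1,-1,-1],"travel":[[0,0,0],[0,0,0],[0,0,0],[0,0,0]],"turn":[[0,0,0],[0,0,0],[0,0,0],[0,0,0]]}'
python3 - <<'E'
from fit import *
p,d,c=wsnap("w30")
s=manip.read_state();print(s['eef_pos'],s['eef_rot'],s['finger_gap'])
for n,v in collars(p,d,c,35,(360,690,170,530)).items():print(n,v and (np.round(v[0],1),v[1],v[2:]))
E
```

```text
clock: 54.28
eef_pos: [471.7, 115.8, 141.8]
eef_rot: [3.14, -0.001, 1.549]
wrist_force: [1.0, -1.1, 1.1]
finger_gap: 48.9
clock: 54.78
eef_pos: [472.1, 116.4, 141.7]
eef_rot: [3.14, -0.0, 1.55]
wrist_force: [-0.6, 0.2, 0.2]
finger_gap: 8.7
[471.93926227 116.32358129 141.61041787] [ 3.14058418e+00 -4.13683558e-04  1.54978515e+00] 4.698949094364109
blue None
green (array([580.8, 250.6,  28.3]), 1067, (np.float64(34.492474165806755), np.float64(11.057208519819199)))
yellow (array([452.2, 260.9,  28.2]), 1146, (np.float64(34.51562912673941), np.float64(11.02799044032713)))
```

View pics/w30.png

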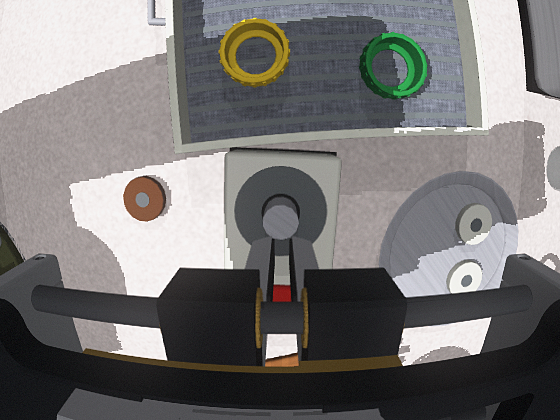

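Push the post down, then go over the blue collar.

```bash
python3 -m inch '{"grip":[-1,-1,-1,-1,-1,-1,-1,-1,-1,-1],"travel":[[0.15,0.1,-3],[0.15,0.1,-5],[0.15,0.1,-6],[0.15,0.1,-6.8],[0.15,0.1,-7.5],[0.15,0.1,-8.2],[0.15,0.1,-8.8],[0.15,0.1,-9],[0.15,0.1,-9],[0.15,0.1,-9]],"turn":[[0,0,0],[0,0,0],[0,0,0],[0,0,0],[0,0,0],[0,0,0],[0,0,0],[0,0,0],[0,0,0],[0,0,0]]}'
python3 -m inch '{"grip":[-1,-0.5,0.6,0.6,0.6,0.6,0.6,0.6,0.6,0.6],"travel":[[0,0,5],[1.5,4,10],[3,9,10],[4.5,14.5,10],[6,20,10],[7.2,25.4,10],[7.2,25.4,6],[7.2,25.4,1],[7.2,25.4,0],[7.2,25.4,0]],"turn":[[0,0,0],[0,0,0],[0,0,0],[0,0,0],[0,0,0],[0,0,0],[0,0,0],[0,0,0],[0,0,0],[0,0,0]]}'
python3 - <<'E'
from fit import *
p,d,c=wsnap("w31")
s=manip.read_state();print(s['eef_pos'],s['eef_rot'],s['finger_gap'])
for n,v in collars(p,d,c,35,(360,690,170,530)).items():print(n,v and (np.round(v[0],1),v[1],v[2:]))
E
```

```text
clock: 56.08
eef_pos: [473.6, 117.4, 51.8]
eef_rot: [3.14, -0.001, 1.55]
wrist_force: [-0.4, 1.3, 3.6]
finger_gap: 0.1
clock: 57.32
eef_pos: [546.0, 371.3, 52.5]
eef_rot: [3.14, -0.001, 1.55]
wrist_force: [0.1, -0.1, -0.2]
finger_gap: 75.1
[546.47357504 371.67793298  53.6888345 ] [ 3.13810622e+00 -1.74725873e-03  1.54951212e+00] 75.17559077012695
blue (array([545.6, 373.1,  28.3]), 2164, (np.float64(34.61167427708402), np.float64(25.069008359994797)))
green (array([581.2, 250.6,  30.3]), 505, (np.float64(34.29661051548416), np.float64(11.011435789720252)))
yellow (array([-550196.5, -280644. ,  618188.2]), 248, (np.float64(34.373588099001054), np.float64(nan)))
  return _methods._mean(a, axis=axis, dtype=dtype,
  ret = ret.dtype.type(ret / rcount)
```

View pics/w31.png

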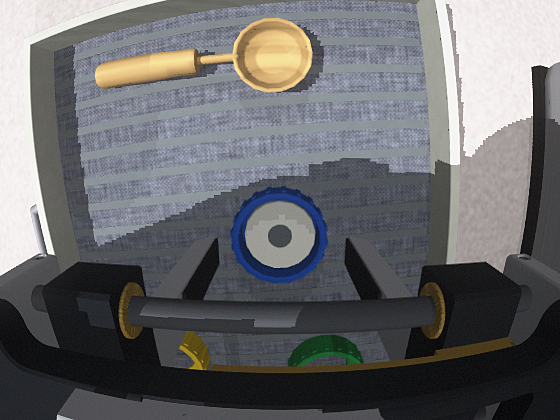

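```bash
python3 -m inch '{"grip":[0.6,0.6,0.6,-0.2,-0.2,-0.2,-0.2,-0.2,-0.2,-0.2],"travel":[[-0.1,0.15,-2],[-0.1,0.15,-3.6],[-0.1,0.15,-3.9],[-0.1,0.15,-3.9],[-0.1,0.15,-3.9],[-0.1,0.15,-3.9],[-0.1,0.15,-3.9],[-0.1,0.15,-3],[-0.1,0.15,0],[-0.1,0.15,5]],"turn":[[0,0,0],[0,0,0],[0,0,0],[0,0,0],[0,0,0],[0,0,0],[0,0,0],[0,0,0],[0,0,0],[0,0,0]]}' 20
python3 -m inch '{"grip":[-0.2,-0.2,-0.2,-0.2,-0.2,-0.2,-0.2,-0.2,-0.2,-0.2],"travel":[[-1.4,-5,0.5],[-2.8,-10,0.5],[-4.2,-15,0.5],[-5.6,-20,0.5],[-7.2,-25.6,0.5],[-7.2,-25.6,-1],[-7.2,-25.6,-3],[-7.2,-25.6,-4],[-7.2,-25.6,-4.5],[-7.2,-25.6,-4.5]],"turn":[[0,0,0],[0,0,0],[0,0,0],[0,0,0],[0,0,0],[0,0,0],[0,0,0],[0,0,0],[0,0,0],[0,0,0]]}'
python3 - <<'E'
from fit import *
p,d,c=wsnap("w32")
for n,v in collars(p,d,c,75,(400,550,50,170)).items():print(n,v and (np.round(v[0],1),v[1],v[2:]))
s=manip.read_state();print(s['eef_pos'],s['eef_rot'],s['finger_gap'])
E
```

```text
clock: 58.62
eef_pos: [544.8, 372.7, 103.8]
eef_rot: [3.141, -0.0, 1.549]
wrist_force: [0.6, 0.2, -1.3]
finger_gap: 62.3
clock: 59.88
eef_pos: [472.9, 117.1, 58.8]
eef_rot: [3.141, -0.0, 1.55]
wrist_force: [-0.1, -0.9, 0.0]
finger_gap: 62.0
blue (array([474.3, 117.9,  28. ]), 2239, (np.float64(78.05952307973962), np.float64(68.94590464887558)))
green None
yellow None
[472.98893658 117.00752235  59.12139968] [ 3.14011211e+00 -2.95683823e-04  1.54993229e+00] 62.41687295776784
```

View pics/w32.png

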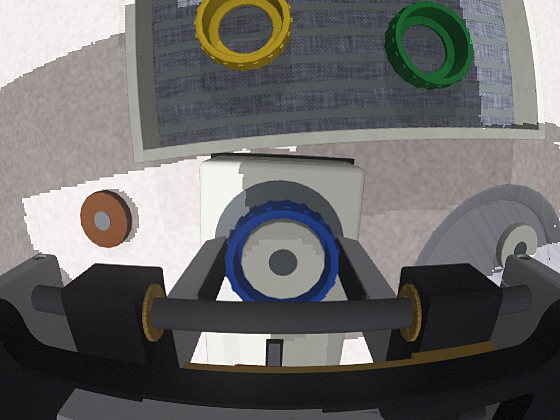

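Lower 4.3 mm, release, then go above the paddle.

```bash
python3 -m inch '{"grip":[-0.2,-0.2,-0.2,0.6,0.6,0.6,0.6,0.6,0,-1],"travel":[[0,0,-0.2],[0,0,-0.43],[0,0,-0.43],[0,0,-0.43],[0,0,-0.43],[0,0,1],[0,0,4],[0,0,9],[0,0,11],[-0.3,-5,11]],"turn":[[0,0,0],[0,0,0],[0,0,0],[0,0,0],[0,0,0],[0,0,0],[0,0,0],[0,0,0],[0,0,0],[0,0,0]]}'
python3 -m inch '{"grip":[-1,-1,-1,-1,-1,-1],"travel":[[0,-3,0],[0,-3.6,0],[0,-3.6,0],[0,-3.6,0],[0,-3.6,0],[0,-3.6,0]],"turn":[[0,0,0],[0,0,0],[0,0,0],[0,0,0],[0,0,0],[0,0,0]]}'
python3 - <<'E'
from fit import *
p,d,c=wsnap("w33")
for n,v in collars(p,d,c,74,(400,550,50,170)).items():print(n,v and (np.round(v[0],1),v[1],v[2:]))
s=manip.read_state();print(s['eef_pos'],s['eef_rot'],s['finger_gap'])
E
```

```text
clock: 61.18
eef_pos: [470.8, 68.0, 171.9]
eef_rot: [3.136, -0.001, 1.554]
wrist_force: [-0.6, -0.0, 0.5]
finger_gap: 58.4
clock: 61.92
eef_pos: [470.8, 32.4, 171.9]
eef_rot: [3.136, -0.001, 1.554]
wrist_force: [0.8, -0.2, 1.3]
finger_gap: 0.8
blue (array([474.3, 115.9,  28.4]), 1199, (np.float64(73.68103442643707), np.float64(64.06907489249747)))
green None
yellow None
[470.82236164  32.3341304  171.84907307] [ 3.13591310e+00 -9.27101669e-04  1.55401018e+00] 0.5622112032140906
```

View pics/w33.png

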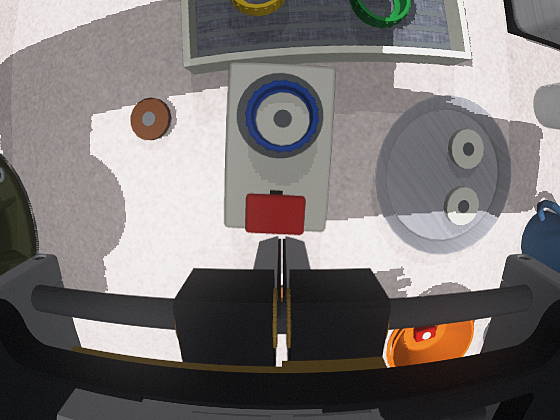

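```bash
python3 -m inch '{"grip":[-1,-1,-1,-1,-1,-1,-1,-1,-1,-1],"travel":[[-0.2,-0.1,-4],[-0.2,-0.1,-7],[-0.2,-0.1,-8.1],[-0.2,-0.1,-8.9],[-0.2,-0.1,-9.6],[-0.2,-0.1,-10.3],[-0.2,-0.1,-11],[-0.2,-0.1,-11.4],[-0.2,-0.1,-11.53],[-0.2,-0.1,-11.53]],"turn":[[0,0,0],[0,0,0],[0,0,0],[0,0,0],[0,0,0],[0,0,0],[0,0,0],[0,0,0],[0,0,0],[0,0,0]]}'
python3 - <<'E'
from fit import *
p,d,c=wsnap("w34")
for n,v in collars(p,d,c,74,(400,550,50,170)).items():print(n,v and (np.round(v[0],1),v[1],v[2:]))
print(insert(p,d,c,93.7,474,117))
s=manip.read_state();print(s['eef_pos'],s['eef_rot'],s['finger_gap'])
E
python3 -m inch '{"grip":[-1,-0.5,0.3,0.3,0.3,0.3,0.3,0.3,0.3,0.3],"travel":[[0,0,3],[0,1,7],[0.3,4,8],[0.45,8.35,8],[0.45,8.35,8],[0.45,8.35,6],[0.45,8.35,4],[0.45,8.35,2.6],[0.45,8.35,2.1],[0.45,8.35,2.1]],"turn":[[0,0.3,0],[0,0.3,0],[0,0.3,0],[0,0.3,0],[0,0.3,0],[0,0.3,0],[0,0.3,0],[0,0.3,0],[0,0.3,0],[0,0.3,0]]}'
```

```text
clock: 63.22
eef_pos: [468.7, 31.3, 56.5]
eef_rot: [3.136, -0.001, 1.554]
wrist_force: [-0.2, -0.5, -0.1]
finger_gap: 0.5
blue (array([474.7, 116. ,  28.8]), 2634, (np.float64(73.67557728789923), np.float64(93.41839946462343)))
green None
yellow None
(((474.8327331542969, 114.26480865478516), 24.078805923461914), np.float64(93.30690441612589), 8839)
[468.67253772  31.25579165  56.45975744] [ 3.13635220e+00 -7.84098570e-04  1.55399865e+00] 0.32594029420128784
clock: 64.53
eef_pos: [473.2, 114.6, 77.6]
eef_rot: [-3.141, -0.001, 1.554]
wrist_force: [-0.1, 0.4, 0.1]
finger_gap: 61.2
```

View pics/w34.png

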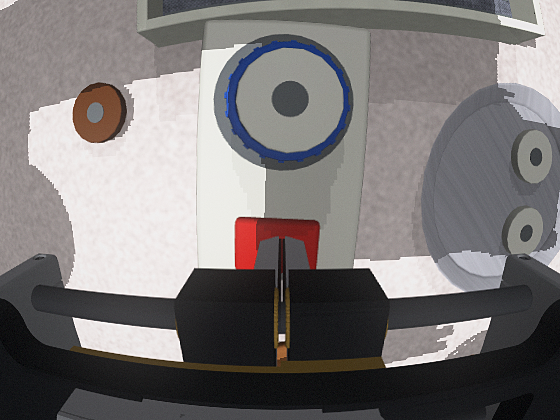

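```bash
python3 -m inch '{"grip":[-0.4,-0.4,-0.4,-0.4,-0.4,-0.4,-0.4,-0.4],"travel":[[0.1,0,0],[0.1,0,0],[0.1,0,0],[0.1,0,0],[0.1,0,1],[0.1,0,4],[0.1,0,7],[0.1,0,7]],"turn":[[0,0,0],[0,0,0],[0,0,0],[0,0,0],[0,0,0],[0,0,0],[0,0,0],[0,0,0]]}' 15
python3 -m inch '{"grip":[-0.4,-0.4,-0.4,-0.4,-0.4,-0.4,-0.4,-0.4,-0.4],"travel":[[3,-1.2,0],[7,-2.7,0],[11,-4.2,0],[15.3,-5.9,0],[15.3,-5.9,-1],[15.3,-5.9,-5],[15.3,-5.9,-8],[15.3,-5.9,-9],[15.3,-5.9,-9]],"turn":[[0,0,0],[0,0,0],[0,0,0],[0,0,0],[0,0,0],[0,0,0],[0,0,0],[0,0,0],[0,0,0]]}'
python3 - <<'E'
from fit import *
p,d,c=wsnap("w35")
s=manip.read_state();print(s['eef_pos'],s['eef_rot'],s['finger_gap'])
E
```

```text
clock: 65.53
eef_pos: [475.1, 114.8, 149.7]
eef_rot: [3.138, -0.001, 1.554]
wrist_force: [0.0, 0.5, 0.0]
finger_gap: 47.4
clock: 66.65
eef_pos: [627.6, 56.0, 59.6]
eef_rot: [3.139, -0.001, 1.554]
wrist_force: [0.5, -0.8, 0.3]
finger_gap: 47.3
[628.17126625  55.97377874  60.52006699] [ 3.13733321e+00 -1.42939649e-03  1.55409037e+00] 47.24599668499882
```

View pics/w35.png

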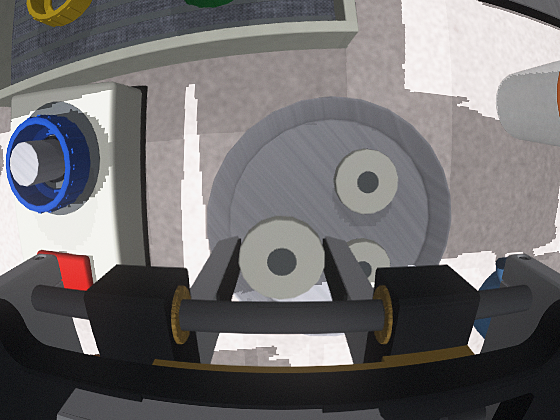

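```bash
python3 -m inch '{"grip":[-0.4,-0.4,-0.4,-0.4,0.2,0.2,0.2,0.2,0.2,0.2],"travel":[[0,0,-3],[0,0,-4.8],[0,0,-5.4],[0,0,-5.4],[0,0,-5.4],[0,0,-5.4],[0,0,-4.5],[0,0,-1],[0,0,5],[0,0,9]],"turn":[[0,0,0],[0,0,0],[0,0,0],[0,0,0],[0,0,0],[0,0,0],[0,0,0],[0,0,0],[0,0,0],[0,0,0]]}'
python3 -m inch '{"grip":[0.6,0.6,0.6,0.6,0.6,0.6,0.6,0.6,0.6],"travel":[[-4,1.5,0],[-8,3.1,0],[-12,4.7,0],[-15.5,6.1,0],[-15.5,6.1,-2],[-15.5,6.1,-4],[-15.5,6.1,-5.5],[-15.5,6.1,-5.5],[-15.5,6.1,-5.5]],"turn":[[0,0.6,0],[0,0.6,0],[0,0.6,0],[0,0.6,0],[0,0.6,0],[0,0.6,0],[0,0.6,0],[0,0.6,0],[0,0.6,0]]}'
python3 - <<'E'
from fit import *
p,d,c=wsnap("w36")
s=manip.read_state();print(s['eef_pos'],s['eef_rot'],s['finger_gap'])
for n,v in collars(p,d,c,74,(400,550,50,170)).items():print(n,v and (np.round(v[0],1),v[1],v[2:]))
E
```

```text
clock: 67.95
eef_pos: [628.6, 56.0, 154.3]
eef_rot: [3.134, -0.002, 1.554]
wrist_force: [1.1, 0.5, 0.4]
finger_gap: 56.3
clock: 69.08
eef_pos: [474.0, 117.0, 100.0]
eef_rot: [-3.139, -0.002, 1.554]
wrist_force: [0.1, 0.3, -0.0]
finger_gap: 75.4
[474.07977845 117.02311257 100.04961662] [-3.13967149e+00 -1.63494484e-03  1.55397346e+00] 74.93679191607535
blue (array([474.3, 116.7,  28.2]), 2004, (np.float64(73.62446405420847), np.float64(82.63948675930916)))
green None
yellow None
```

View pics/w36.png

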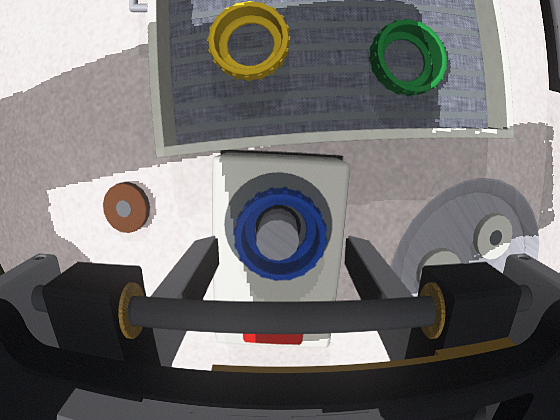

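```bash
python3 -m inch '{"grip":[0.6,0.6,0.6,-0.2,-0.2,-0.2,-0.2,-0.2,-0.2,-0.2],"travel":[[0,0,-2.5],[0,0,-4.3],[0,0,-4.55],[0,0,-4.55],[0,0,-4.55],[0,0,-4.55],[0,0,-4.55],[0,0,-3.5],[0,0,0],[0,0,5]],"turn":[[0,0,0],[0,0,0],[0,0,0],[0,0,0],[0,0,0],[0,0,0],[0,0,0],[0,0,0],[0,0,0],[0,0,0]]}' 20
python3 -m inch '{"grip":[-0.2,-0.2,-0.2,-0.2,-0.2,-0.2,-0.2,-0.2,-0.2,-0.2],"travel":[[1,5,0.5],[2,10,0.5],[3,15,0.5],[4,20,0.5],[4.2,23,0.5],[4.2,23,-3],[4.2,23,-8],[4.2,23,-12],[4.2,23,-13.1],[4.2,23,-13.1]],"turn":[[0,0,0],[0,0,0],[0,0,0],[0,0,0],[0,0,0],[0,0,0],[0,0,0],[0,0,0],[0,0,0],[0,0,0]]}'
```

```text
clock: 70.38
eef_pos: [473.4, 116.9, 151.0]
eef_rot: [-3.138, -0.001, 1.554]
wrist_force: [0.2, 0.0, 0.9]
finger_gap: 61.8
clock: 71.62
eef_pos: [515.7, 347.1, 20.9]
eef_rot: [-3.138, -0.001, 1.554]
wrist_force: [-0.4, -0.6, -0.5]
finger_gap: 62.5
```

```bash
python3 -m inch '{"grip":[-0.2,-0.2,0.6,0.6,0.6,0.6,0.6,0,-1,-1],"travel":[[0,0,-0.25],[0,0,-0.5],[0,0,-0.5],[0,0,-0.5],[0,0,1],[0,0,5],[0,0,10],[-0.7,-4,12],[-1.7,-9,12],[-2.7,-14,12]],"turn":[[0,0,0],[0,0,0],[0,0,0],[0,0,0],[0,0,0],[0,0,0],[0,0,0],[0,0,0],[0,0,0],[0,0,0]]}'
python3 -m inch '{"grip":[-1,-1,-1,-1,-1],"travel":[[-0.8,-5,0],[-1.5,-9,0],[-1.5,-9,0],[-1.5,-9,0],[-1.5,-9,0]],"turn":[[0,0,0],[0,0,0],[0,0,0],[0,0,0],[0,0,0]]}'
python3 - <<'E'
from fit import *
p,d,c=wsnap("w37")
s=manip.read_state();print(s['eef_pos'],s['eef_rot'],s['finger_gap'])
for n,v in collars(p,d,c,35,(360,690,170,530)).items():print(n,v and (np.round(v[0],1),v[1],v[2:]))
E
```

```text
clock: 72.88
eef_pos: [488.4, 205.8, 142.2]
eef_rot: [-3.14, -0.002, 1.554]
wrist_force: [1.0, 0.5, 0.2]
finger_gap: 48.5
clock: 73.5
eef_pos: [473.5, 116.6, 142.4]
eef_rot: [-3.14, -0.002, 1.556]
wrist_force: [0.8, -0.2, 0.1]
finger_gap: 0.8
[473.42590171 116.60845748 142.28639817] [-3.13960954e+00 -2.02034171e-03  1.55563057e+00] 0.5633892361905611
blue None
green (array([580.8, 250.5,  28.2]), 1043, (np.float64(34.44093629910299), np.float64(11.044819569421009)))
yellow (array([452.2, 260.9,  28.2]), 1168, (np.float64(34.4779584375992), np.float64(11.021632294872688)))
```

View pics/w37.png

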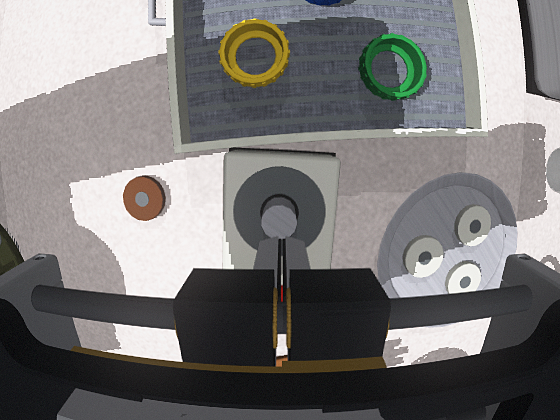

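Post down fully, then rise to an overview pose.

```bash
python3 -m inch '{"grip":[-1,-1,-1,-1,-1,-1,-1,-1,-1,-1],"travel":[[0,0.05,-3],[0,0.05,-5],[0,0.05,-6],[0,0.05,-6.8],[0,0.05,-7.6],[0,0.05,-8.3],[0,0.05,-8.9],[0,0.05,-9.07],[0,0.05,-9.07],[0,0.05,-9.07]],"turn":[[0,0,0],[0,0,0],[0,0,0],[0,0,0],[0,0,0],[0,0,0],[0,0,0],[0,0,0],[0,0,0],[0,0,0]]}'
python3 -m inch '{"grip":[-1,-1,-1,-1,-1,-1,-1,-1],"travel":[[0,0,5],[0,0,11],[0,2,17],[0,5,23],[0,8,27],[0,8,27],[0,8,27],[0,8,27]],"turn":[[0,0,0],[0,0,0],[0,0,0],[0,0,0],[0,0,0],[0,0,0],[0,0,0],[0,0,0]]}'
python3 - <<'E'
from fit import *
p,d,c=wsnap("w38")
s=manip.read_state();print(s['eef_pos'],s['eef_rot'],s['finger_gap'])
for n,v in collars(p,d,c,35,(360,690,170,530)).items():print(n,v and (np.round(v[0],1),v[1],v[2:]))
P=wcloud(d,c).reshape(-1,3);m=np.hypot(P[:,0]-473.4,P[:,1]-117.3)<9;print('post z',np.median(P[m][:,2]),'block',np.median(P[(abs(np.hypot(P[:,0]-473.4,P[:,1]-117.3)-30)<6)][:,2]))
q=snap("scene","scene9");snap("side","side9")
E
```

```text
clock: 74.8
eef_pos: [473.6, 117.1, 51.8]
eef_rot: [-3.14, -0.002, 1.556]
wrist_force: [-0.9, 1.8, 4.1]
finger_gap: 0.3
clock: 75.8
eef_pos: [473.4, 196.4, 320.5]
eef_rot: [-3.138, -0.001, 1.555]
wrist_force: [1.1, -0.9, 0.6]
finger_gap: 0.0
[473.43005272 196.43346825 320.67394643] [-3.13819232e+00 -1.32071085e-03  1.55470286e+00] 0.45471899644200114
blue (array([517.1, 345.5,  28.4]), 452, (np.float64(34.57875888652683), np.float64(10.951698992618304)))
green (array([581.1, 251.1,  28.3]), 442, (np.float64(34.529212662425664), np.float64(11.087724893451082)))
yellow (array([452.2, 261.5,  28.3]), 454, (np.float64(34.507063763971104), np.float64(11.014313820559039)))
post z 51.71496248693063 block 50.679588075975914
```

View pics/w38.png

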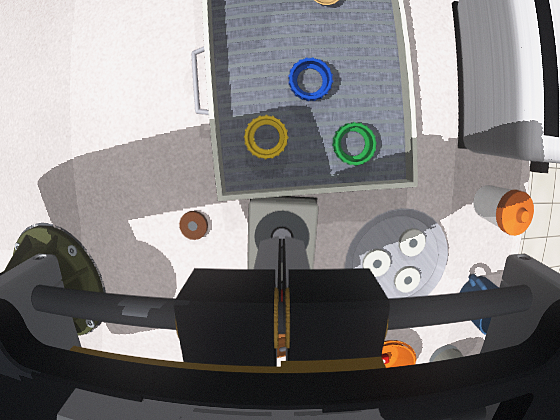

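View pics/scene9.png

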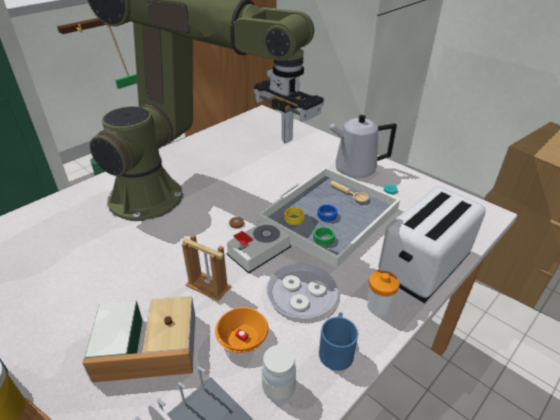

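View pics/side9.png

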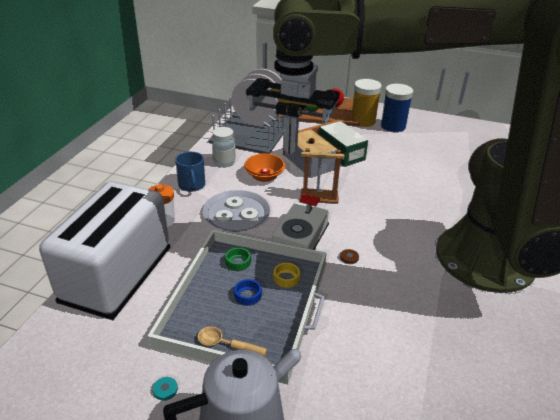

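Run:
```python
from fit import *
p,d,c=wload("w8.npz")
a,b=won(283.,146.5,147,c),won(282.,287.,147,c);m=(a+b)/2;r=(m-[473,-104.2,0])[:2]
t=np.radians(14.87);print(a,b,np.linalg.norm(a-b),'along',r@[np.cos(t),np.sin(t)],'across',r@[np.sin(t),-np.cos(t)])
p,d,c=snap("scene");P=cloud(d,c).reshape(-1,3);C=p.reshape(-1,3).astype(int)
m=(np.hypot(P[:,0]-472,P[:,1]+104)<70)&(P[:,2]>140)&(P[:,2]<160);print('bar region z',np.percentile(P[m][:,2],[10,50,90]),P[m].mean(0),m.sum())
m=(np.hypot(P[:,0]-661,P[:,1]+151)<45)&(P[:,2]<40)&(C[:,0]>2.2*C[:,1])&(C[:,2]>.55*C[:,1])&(C[:,0]>110);print('valve',P[m].mean(0),m.sum())
p,d,c=wload("w37.npz")
for x,y in((690,90),(690,21),(628,56)):
    i=insert(p,d,c,13,x,y,32);print(i,np.hypot(i[0][0][0]-668.5,i[0][0][1]-55.7))
```

```text
[530.16151131 -91.53776779 147.        ] [ 417.46921287 -120.50709692  147.        ] 116.35624674714106 along 0.3203711707408589 across 1.9706438907266035
bar region z [142.004811   147.45053134 150.88029998] [ 475.1263362  -105.55797242  147.05912733] 363
valve [ 664.81600085 -154.76680158   18.68594012] 53
(((690.8251953125, 89.55374145507812), 24.45759391784668), np.float64(12.980519227562013), 1086) 40.552313821144004
(((689.5286254882812, 21.443355560302734), 24.364727020263672), np.float64(12.961656216149294), 820) 40.19602938343828
(((629.7765502929688, 55.79071044921875), 24.32671546936035), np.float64(12.967578928912502), 1220) 38.723555952399
```

All checks pass, so I am handing the job in.

Run:
```python
from cell import manip
print(manip.sign_off())
```

```text
the job is handed in; nothing more can be done
None
```

I finished the whole task and handed it in at about 76 s of the 210 s allowed. No verdict was reported.

**What I did:**
- I raked the valve out of the gap with the rod, put the rod back on its rest, and placed the valve in the orange bowls.
- All three collars still held an insert. I pushed each insert up on the stand with the paddle and laid it on the plate.
- Each empty collar went back in the drawer, and I pushed the post down each time with closed fingers.

**Last checks:**

| Item | Reading |
|---|---|
| Collars | Rims at 34.5–34.6 mm (35 expected), flat on the lining and empty |
| Inserts | Tops at 13.0 mm, 39–41 mm from the plate centre |
| Rod | Bar about 2 mm off across the notches and 0.3 mm along, measured when it was put back; still there in the last picture |
| Valve | About 5 mm from the bowl axis |
| Post | Top at 51.7 mm (51.5 when fully down) |
| Gripper | Clear of everything, TCP at about 320 mm |

**What disagreed:**
- The yellow collar had moved about 8 mm while it stood empty on the raised post and the arm was at the plate. I measured it again before gripping it.
- The scene and side cameras differed by up to about 6 mm early on, so I used the wrist camera for every grasp.

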